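# Pack the sanding kit flat and shut its drawer

### The job

The drawer of the little bench chest will not shut, because the sanding block was thrown in on edge. Shove the wax tin aside to make room, tip the sanding block down flat, fetch the thick wooden backing block from the bench and fit it into the space that is left, so that all three lie flat, side by side on the drawer's floor with nothing above its rim; then push the drawer fully home without driving anything in it against the chest. Leave the two other offcuts on the bench where they are.

Things in the scene. Friction and masses are not known exactly. Their poses are not given: they have to be found in the camera images.
- drawer (a joint): The drawer, a straight slide: 0 = fully shut (its front flush with the chest's), 0.14 = pulled right out towards the robot; the value is how far out it is, in m. It runs stiffly (about 1.5 N) and stays where it is left. It starts right out, 0.137 to 0.14, its whole inside clear of the chest.
- drawer_in (a point): Centre of the drawer's inner floor, 7 mm above the bench; moves with the drawer. x points into the chest (closing direction), y along the drawer's length, z up. Inside: 112 mm along x, 187 along y, 38 deep to the rim. The ends (y = +/-93.5 mm) and back are 9 mm thick and end at the rim; the front is 16 mm thick, 1 mm higher. Kit row along y: tin 69 + sanding block 58 + backing block 50 = 177 mm.
- knob_tip (a point): Outer end of the small brass knob (22 mm wide, sticks out 23 mm) in the middle of the drawer front, 25 mm above the bench. Push on it to shut the drawer; it moves along drawer_in's x. The chest itself does not move.
- chest_top: Top board of the low fixed chest, 190 x 240 x 12 mm; origin at the centre of its underside, 48 mm above the bench (3 mm above the drawer's rim). Axes as drawer_in's. With the drawer right out, its front edge is 61 to 64 mm from drawer_in along x. A roll of paper tape and a brush lie on it, towards the back, up to 90 mm above the bench.
- sanding_block_c (a point): Centre of the cork sanding block in sandpaper, 58 x 104 x 30 mm along its own x, y, z, about 0.1 kg. It starts in the drawer standing on its long edge: 58 mm tall (20 mm above the rim), 30 mm along the drawer's y, 104 along its x, 22 to 31 mm clear of one end of the drawer (which end varies). Lying flat (either way up) its centre is 15 mm above the drawer's floor.
- wax_tin_c (a point): Centre of the flat round tin of wax with a red square on its lid, 69 mm across, 28 mm high, axis z, about 0.12 kg. It starts lying flat in the drawer, 2 to 12 mm clear of the end opposite the sanding block, with 45 to 63 mm free between the two.
- backing_block_c (a point): Centre of the backing block, a planed brown wooden block 50 x 90 x 35 mm along its own x, y, z, about 0.1 kg. It starts flat on the bench at any yaw in one of three places (one right of the drawer, two left, before a bench grinder 0.2 m tall); it is the thickest of the three offcuts. In the drawer it fits with its 90 mm along the drawer's x, its top 3 mm below the rim.
- flat_offcut: A bystander: pale planed offcut 45 x 110 x 22 mm, origin at the centre of its underside; stays on the bench.
- slim_offcut: A bystander: reddish planed offcut 32 x 80 x 30 mm, origin at the centre of its underside; stays on the bench.
Mind the look-alikes: they are no part of the job. Leave any black look-alike of the part that bears wax_tin_c alone.

How it is judged:
On the way:
1. with the drawer still out, sanding block, wax tin and backing block all lie flat on its floor, nothing above the rim (z of sanding_block_c in the frame of drawer_in between 0.011 and 0.018 m and x of sanding_block_c in the frame of drawer_in between -0.05 and 0.05 m and y of sanding_block_c in the frame of drawer_in between -0.08 and 0.08 m and angle between the z axis of each of sanding_block_c, wax_tin_c, backing_block_c and the z axis of drawer_in, either way round below 0.09 rad and z of wax_tin_c in the frame of drawer_in between 0.01 and 0.017 m and x of wax_tin_c in the frame of drawer_in between -0.05 and 0.05 m and y of wax_tin_c in the frame of drawer_in between -0.08 and 0.08 m and z of backing_block_c in the frame of drawer_in between 0.0135 and 0.0205 m and x of backing_block_c in the frame of drawer_in between -0.05 and 0.05 m and y of backing_block_c in the frame of drawer_in between -0.08 and 0.08 m and value of joint drawer above 0.08 m), for 0.2 s.
At the end, for the whole second after the job is handed in: The drawer is within 4 mm of fully shut, and in it the sanding block, the wax tin and the backing block lie flat (within 5 degrees) on the floor, each centre at most 3 mm above its lying height, at rest (value of joint drawer below 0.004 m and z of sanding_block_c in the frame of drawer_in between 0.011 and 0.018 m and x of sanding_block_c in the frame of drawer_in between -0.05 and 0.05 m and y of sanding_block_c in the frame of drawer_in between -0.08 and 0.08 m and angle between the z axis of each of sanding_block_c, wax_tin_c, backing_block_c and the z axis of drawer_in, either way round below 0.09 rad and z of wax_tin_c in the frame of drawer_in between 0.01 and 0.017 m and x of wax_tin_c in the frame of drawer_in between -0.05 and 0.05 m and y of wax_tin_c in the frame of drawer_in between -0.08 and 0.08 m and z of backing_block_c in the frame of drawer_in between 0.0135 and 0.0205 m and x of backing_block_c in the frame of drawer_in between -0.05 and 0.05 m and y of backing_block_c in the frame of drawer_in between -0.08 and 0.08 m and linear speed of each of sanding_block, wax_tin, backing_block below 0.02 m/s); the robot touches nothing.
It fails at once if something in the drawer is driven against the chest with more than 20 N (contact force between any of sanding_block, wax_tin, backing_block and chest_top above 20 N).
It fails at once if one of the two other offcuts is moved more than 30 mm (distance of any of flat_offcut, slim_offcut from where it was at the start of the episode above 0.03 m).
It also fails if it takes over 67 s, if anything falls off the work surface, if the arm or the gripper's body presses on something with over 40 N, if the wrist force passes 120 N, or if a joint passes its speed limit or range.

### The arm

A 6-joint arm with a two-finger parallel gripper is mounted at the origin on a cart in front of the work surface, level with it; the furniture and walls round the work are solid. World frame = base frame: x ahead of the robot, y to its left, z up, the work surface at z = 0. Lengths are in m, angles in rad, forces in N, time in s.
With the tool pointing down it reaches from about 0.25 to 0.8 m from the base axis. Payload 3.9 kg.
Tool frame: the origin (TCP) lies midway between the tips of the shut fingers; the grasp point (between the pads) lies 19 mm behind it; z points along the fingers, x is the direction in which the jaws open and shut, and the axes are right-handed (so a half turn about z gives the same grasp; the last joint's range is limited). The gripper opens to 85 mm and grips with 20 to 120 N. Pads are 22 mm wide; open, the fingers measure 114 mm over their backs; the gripper's body (76 mm by 85 mm) begins 54 mm behind the grasp point. The pads swing forward as they close: fully open they stand 13 mm farther back than shut.
Start: joints at [1.189, 0.26, -0.138, 1.173, 0, 1.571], TCP at [0.196, 0.487, 0.198] pointing down, gripper open.
Joint ranges: [-2.78, 2.78], [-0.83, 1.72], [-1.28, 1.37], [-1.9, 2.12], [-1.57, 1.48], [-3.14, 3.14]. Speed limits (rad/s): [2.57, 2.57, 3.14, 3.14, 3.14, 3.14].

### API

Orientations are given as a unit quaternion [x, y, z, w].
In Python, from cell import r, cams gives the robot as it stands.
- The arm moves only by the shell command python3 -m inch 'ROWS' [FORCE]. ROWS is a JSON object of lists of equal length, an entry for each row: "dp": the shift along the world's x, y, z in m, a list of three; "spin": the turn about the world's z in degrees; "jaw": the finger opening in m, from 0 to 0.0854. A call has 1 to 12 rows; each row is the pose to reach, as a shift and turn from the pose measured when the call began; what a row does not reach only later rows make up. A row lasts 1/10 s, in which the tool goes at most 50 mm and 8.59 degrees, less where a joint would pass 70% of its speed; a pose out of reach is approached as far as the arm can. A call with a gripper value outside its range is refused whole. The fingers move at their own pace and stop on an object; FORCE is the grip in N (left out, the last holds). Time passes only in rows, so rows that repeat a pose let the fingers close. It gives the time, the measured TCP pose, the force and the opening at its end, in the units of the state.
- r.observe(): the state, without advancing time (a new reading comes with each control period).
- cams.read_camera(name): name is "side" or "top" or "wrist"; returns a dict with "frame" (480x640x3 uint8, red, green, blue), "mtx" (3x3 intrinsics, pixels), "rvec" (rotation vector, rad) and "tvec" (3), from world to camera coordinates, as OpenCV has them. Camera axes: x right, y down, z forward; pixel columns grow to the right and rows downward; lengths in m; the calibration is good to about 2 mm. A picture is of the moment at which its call begins. There is no depth.
- r.sign_off(): hands the job in, once; it reports no verdict.
The state is a dict: "time": time; "joints": joint angles; "joint_vel": joint speeds; "joint_torque": joint torques, N m; "ee_pos": TCP position; "eef_rot": TCP orientation; "contact_force": force on the tool from outside, world axes, zero at the start; "wrist_torque": the same for the moment, N m; "width": opening from 0.0 (shut) to 1.0 (fully open).
Only numpy, scipy, OpenCV 4.12 (cv2) and the standard library are available. Lean on these libraries where they do the work, as an engineer would, in place of code of your own. Each camera call takes 0.05 s, during which the arm holds its last target.

## Working session

There is one attempt and no reset: what is moved stays moved. The work goes in short steps, Python scripts to look and compute and a shell command to move; the robot and the scene stay as the last step left them, time stands still between calls to the robot, and variables do not carry over. Pictures are saved under pics/ and viewed, and the job is handed in when it is done.

```bash
ls; mkdir -p pics
python3 - <<'E'
from cell import r,cams
import cv2
print(r.observe())
for n in ["side","top","wrist"]:
    d=cams.read_camera(n); cv2.imwrite(f"pics/{n}0.png",d["frame"][:,:,::-1]); print(n,d["mtx"].tolist(),d["rvec"],d["tvec"])
E
```

```text
pics
{'time': 0.0, 'joints': array([ 1.18899195e+00,  2.60666020e-01, -1.39393060e-01,  1.17270564e+00,
        1.93640223e-05,  1.57081355e+00]), 'joint_vel': array([-0.00080118,  0.00137144, -0.00020643,  0.00125591, -0.00021156,
       -0.00196299]), 'joint_torque': array([-2.18393652e-04, -4.05679250e+01,  2.53923368e+01,  1.88524299e-02,
       -2.61863022e-05, -1.01873846e-05]), 'ee_pos': array([0.19532275, 0.4864931 , 0.19736534]), 'eef_rot': array([ 8.28435329e-01,  5.60083865e-01, -8.20756476e-04,  5.43225763e-04]), 'contact_force': array([ 0.33718847, -0.82854958, -1.17201859]), 'wrist_torque': array([-0.03163975, -0.01618276, -0.04012929]), 'width': 0.9985441995512192}
side [[487.20325314216035, 0.0, 318.62764694897567], [0.0, 487.20325314216035, 243.27775601104716], [0.0, 0.0, 1.0]] [ 2.26701352 -0.12390727  0.06649778] [-0.55233718  0.14955114  1.17588897]
top [[557.1473463216523, 0.0, 322.3864886665996], [0.0, 557.1473463216523, 249.7698076110061], [0.0, 0.0, 1.0]] [ 2.14461681 -2.20234582  0.12163226] [0.09433522 0.56896591 1.15762022]
wrist [[393.1468538940988, 0.0, 320.4523851348072], [0.0, 393.1468538940988, 233.108430569486], [0.0, 0.0, 1.0]] [-2.40224903 -1.62455372 -0.22745991] [-0.52507998 -0.03602606  0.37835167]
```

View pics/side0.png

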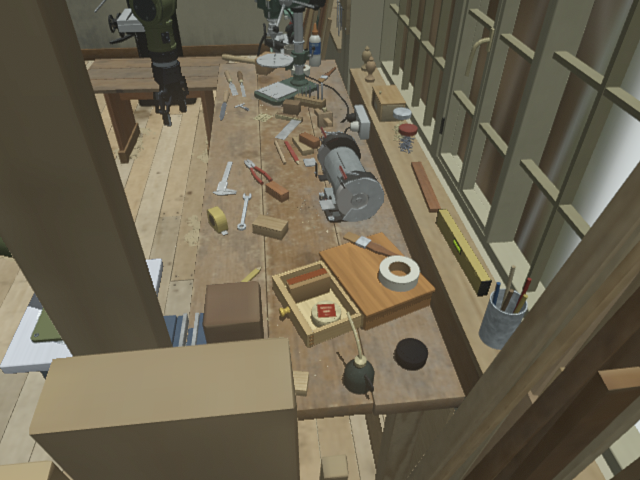

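View pics/top0.png

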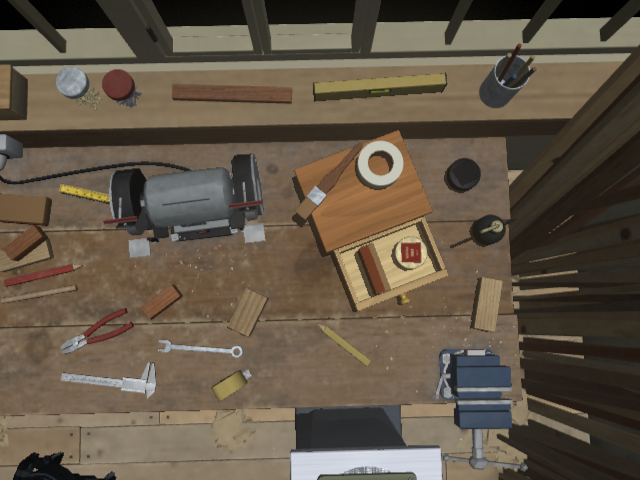

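View pics/wrist0.png

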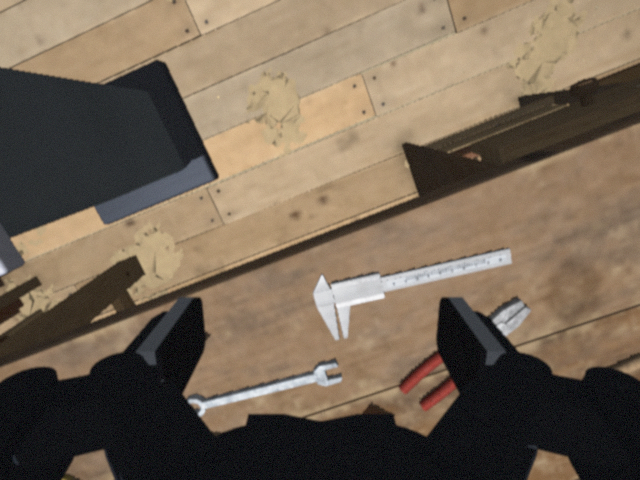

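```bash
cat > h.py <<'E'
import numpy as np,cv2
from cell import r,cams
def cam(n,save=None):
    d=cams.read_camera(n)
    if save: cv2.imwrite("pics/"+save,d["frame"][:,:,::-1])
    return d
def pix2w(d,uv,z):
    R=cv2.Rodrigues(np.array(d["rvec"],float))[0];t=np.array(d["tvec"],float).ravel()
    K=np.array(d["mtx"]);o=-R.T@t
    u=np.array(uv,float).reshape(-1,2);ray=np.c_[u,np.ones(len(u))]@np.linalg.inv(K).T@R
    return o+ray*((z-o[2])/ray[:,2])[:,None]
def w2pix(d,p):
    return cv2.projectPoints(np.array(p,float).reshape(-1,1,3),np.array(d["rvec"],float),np.array(d["tvec"],float),np.array(d["mtx"]),None)[0].reshape(-1,2)
def crop(d,x0,y0,x1,y1,s,name):
    c=cv2.resize(d["frame"][y0:y1,x0:x1,::-1],None,fx=s,fy=s,interpolation=cv2.INTER_CUBIC)
    cv2.imwrite("pics/"+name,c)
def grid(d,x0,y0,x1,y1,s,name,step=20):
    c=cv2.resize(d["frame"][y0:y1,x0:x1,::-1],None,fx=s,fy=s,interpolation=cv2.INTER_CUBIC)
    for x in range((x0//step+1)*step,x1,step):
        cv2.line(c,((x-x0)*s,0),((x-x0)*s,8),(0,255,0),1);cv2.putText(c,str(x),((x-x0)*s-12,20),0,.4,(0,255,0),1)
    for y in range((y0//step+1)*step,y1,step):
        cv2.line(c,(0,(y-y0)*s),(8,(y-y0)*s),(0,255,0),1);cv2.putText(c,str(y),(10,(y-y0)*s+4),0,.4,(0,255,0),1)
    cv2.imwrite("pics/"+name,c)
E
python3 - <<'E'
from h import *
d=cam("top"); print(-cv2.Rodrigues(d["rvec"])[0].T@np.array(d["tvec"]).ravel())
grid(d,320,200,460,320,5,"t_dr.png"); grid(d,130,270,290,350,5,"t_l.png"); grid(d,450,260,520,350,6,"t_r.png")
s=cam("side");grid(s,260,240,420,360,5,"s_dr.png")
E
```

```text
[0.45065982 0.09243432 1.20874626]
```

View pics/t_dr.png

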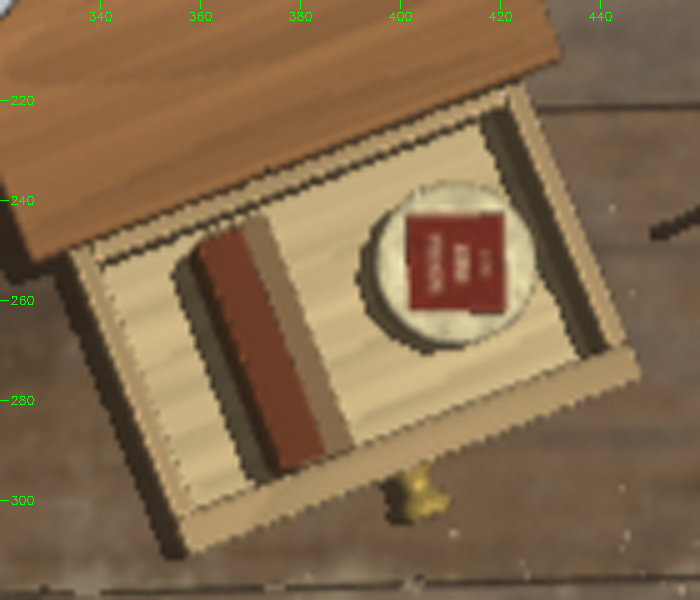

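View pics/t_l.png

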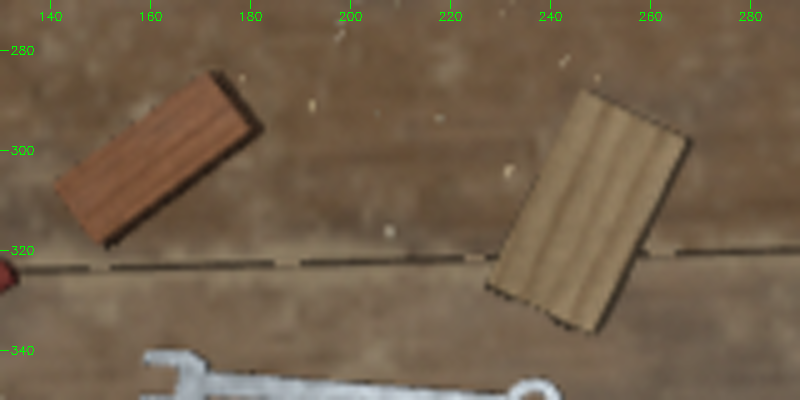

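View pics/t_r.png

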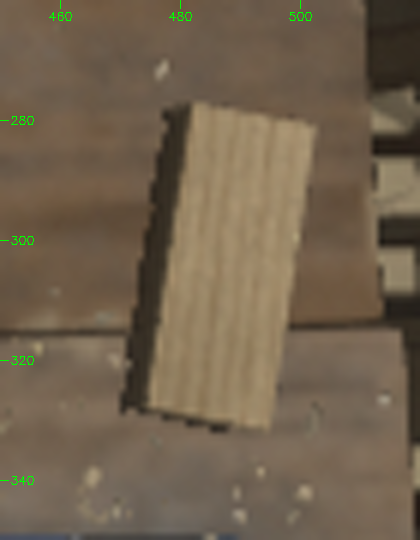

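View pics/s_dr.png

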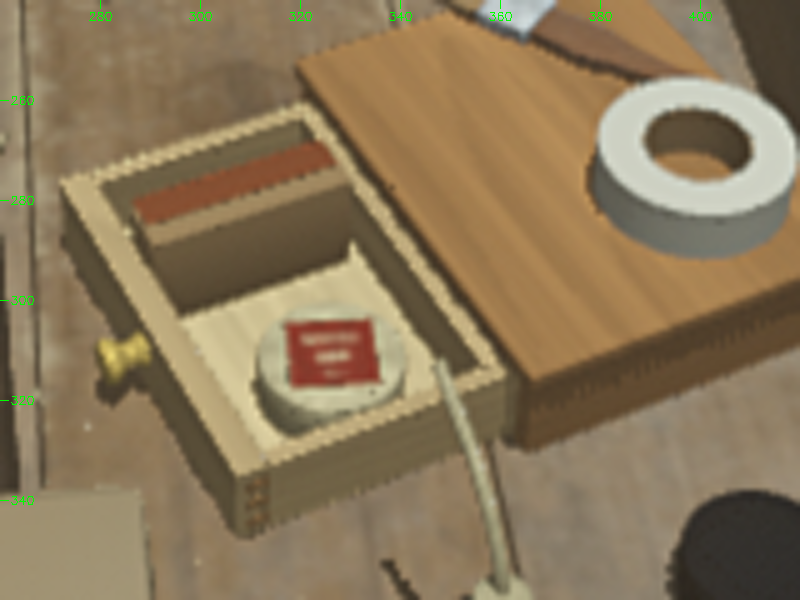

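Run:
```python
from h import *
np.set_printoptions(precision=4,suppress=True)
d=cam("top")
def rect(n,c,z):
    p=pix2w(d,c,z)[:,:2]; L=[np.linalg.norm(p[i]-p[(i+1)%4]) for i in range(4)]
    v=p[2]-p[1]+p[3]-p[0]; print(n,p.mean(0),np.round(L,4),"yaw long",np.degrees(np.arctan2(v[1],v[0])))
for z in(.022,.035): rect("left",[(248,288),(268,298),(250,336.5),(228,327.5)],z); rect("right",[(482,277.3),(502.5,281),(495.3,331.5),(474.5,327)],z)
rect("slim",[(173,284),(141,307),(151,319),(183,296)],.03)
fl,fr=pix2w(d,[(357,310),(447.5,275.5)],.046)[:,:2]
yv=(fl-fr)/np.linalg.norm(fl-fr); print("front",fl,fr,np.linalg.norm(fl-fr),np.degrees(np.arctan2(yv[1],yv[0])))
# chest front edge z=.06
ch=pix2w(d,[(327.5,252.5),(432,212.5)],.06)[:,:2]; v=ch[0]-ch[1];print("chest",ch,np.linalg.norm(v),np.degrees(np.arctan2(v[1],v[0])))
back=pix2w(d,[(340,248),(421,217)],.045)[:,:2]; print("backinner",back)
sp=pix2w(d,[(359,249),(367,245.5),(385,290.5),(377,294.5)],.065)[:,:2]; print("sand",sp,sp.mean(0))
m=d["frame"].astype(int)
hsv=cv2.cvtColor(d["frame"],cv2.COLOR_RGB2HSV)
red=((hsv[...,0]<6)|(hsv[...,0]>174))&(hsv[...,1]>150)
red[:, :390]=0;red[:,440:]=0;red[:220]=0;red[280:]=0
ys,xs=np.nonzero(red);print("tin",pix2w(d,[(xs.mean(),ys.mean())],.035), xs.mean(),ys.mean(),len(xs))
print("knob",pix2w(d,[(404,302)],.025))
s=cam("side");hs=cv2.cvtColor(s["frame"],cv2.COLOR_RGB2HSV)
red=((hs[...,0]<6)|(hs[...,0]>174))&(hs[...,1]>150);red[:300]=0;red[340:]=0;red[:,:300]=0;red[:,350:]=0
ys,xs=np.nonzero(red);print("tin side",pix2w(s,[(xs.mean(),ys.mean())],.035),len(xs))
print("side front",pix2w(s,[(272,276),(308,335)],.046))
```

```text
left [0.4429 0.2388] [0.0476 0.0889 0.0502 0.0927] yaw long 152.9899181992377
right [ 0.4467 -0.2709] [0.0443 0.1084 0.0448 0.1069] yaw long 168.34520596748814
left [0.443  0.2372] [0.0471 0.0879 0.0497 0.0917] yaw long 152.98991819923768
right [ 0.4468 -0.2669] [0.0439 0.1072 0.0443 0.1057] yaw long 168.34520596748814
slim [0.4708 0.4191] [0.0815 0.0331 0.0814 0.0333] yaw long -140.71293797241185
front [0.442  0.0109] [ 0.5086 -0.1808] 0.20299518561133978 109.15245345812609
chest [[ 0.5621  0.0691]
 [ 0.6404 -0.1517]] 0.23422095756547634 109.52164791962342
backinner [[ 0.5724  0.0423]
 [ 0.6338 -0.1311]]
sand [[ 0.5672  0.004 ]
 [ 0.574  -0.0128]
 [ 0.4803 -0.0465]
 [ 0.4726 -0.0298]] [ 0.5235 -0.0213]
tin [[ 0.56  -0.108  0.035]] 410.8285714285714 252.45714285714286 245
knob [[ 0.456  -0.0907  0.025 ]]
tin side [[ 0.5605 -0.1093  0.035 ]] 95
side front [[ 0.4416  0.0073  0.046 ]
 [ 0.5117 -0.1845  0.046 ]]
```

```bash
python3 -m inch '{"dp":[[0.02,-0.035,0],[0.045,-0.07,0],[0.07,-0.11,0],[0.09,-0.145,0],[0.115,-0.18,0],[0.14,-0.22,0],[0.165,-0.255,0],[0.19,-0.29,0],[0.21,-0.33,0],[0.235,-0.365,0],[0.26,-0.4,0],[0.285,-0.44,0]],"spin":[-8,-16,-24,-32,-40,-48,-56,-64,-72,-80,-88,-96],"jaw":[0.085,0.085,0.085,0.085,0.085,0.085,0.085,0.085,0.085,0.085,0.085,0.085]}'
```

```text
time: 1.55
ee_pos: [0.4815, 0.0457, 0.1982]
eef_rot: [0.97, -0.243, 0.0, -0.0]
contact_force: [0.3, 0.0, 0.5]
width: 0.995
```

```bash
python3 -m inch '{"dp":[[0.02,-0.03,0],[0.0425,-0.0664,0],[0.0425,-0.0664,0],[0.0425,-0.0664,0],[0.0425,-0.0664,0],[0.0425,-0.0664,0]],"spin":[-8.5,-17,-25.5,-34,-42.6,-42.6],"jaw":[0.085,0.085,0.07,0.06,0.052,0.052]}'
python3 - <<'E'
from h import *
np.set_printoptions(precision=4,suppress=True)
w=cam("wrist","w1.png"); print(r.observe()["ee_pos"],r.observe()["width"])
print(w2pix(w,[[.524,-.0207,.065],[.543,-.0625,.007],[.56,-.1085,.035]]))
E
```

```text
time: 2.15
ee_pos: [0.524, -0.021, 0.1981]
eef_rot: [0.815, -0.579, 0.0, -0.0]
contact_force: [-1.0, -0.1, -0.5]
width: 0.608
[ 0.524  -0.0209  0.1982] 0.6118579202132216
[[321.049  211.8489]
 [369.4828 193.7676]
 [429.4834 198.4739]]
```

View pics/w1.png

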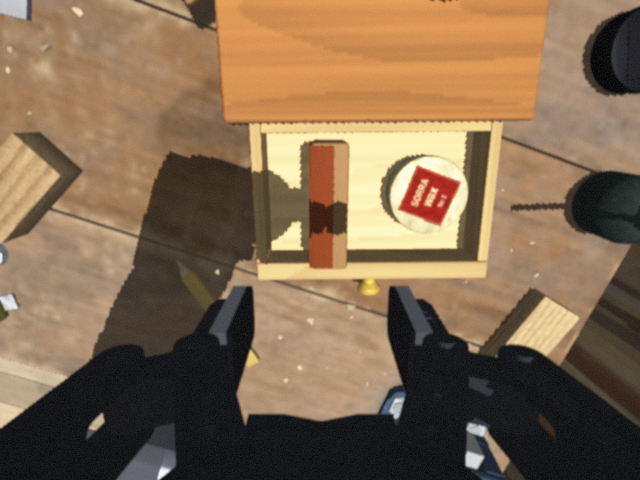

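Run:
```python
from h import *
np.set_printoptions(precision=4,suppress=True)
w=cam("wrist"); grid(w,240,110,520,300,2,"w1b.png"); grid(w,250,110,390,290,4,"w1c.png")
f=pix2w(w,[(259,278),(487,273)],.046)[:,:2];v=f[0]-f[1];print(f,np.linalg.norm(v),np.degrees(np.arctan2(v[1],v[0])),f.mean(0))
b=pix2w(w,[(251,124),(501,123)],.045)[:,:2];v=b[0]-b[1];print(b,np.linalg.norm(v),np.degrees(np.arctan2(v[1],v[0])),b.mean(0))
s=pix2w(w,[(310,142),(335,142),(334,268),(310,268)],.065)[:,:2];print(s,s.mean(0))
print("backing",pix2w(w,[(20,133),(64,172)],.035))
```

```text
[[ 0.4442  0.0102]
 [ 0.5163 -0.1803]] 0.20377263666732487 110.73295571317388 [ 0.4802 -0.085 ]
[[ 0.5693  0.0552]
 [ 0.6368 -0.1344]] 0.2012264756115408 109.59828756153215 [ 0.6031 -0.0396]
[[ 0.5728  0.0056]
 [ 0.5792 -0.0124]
 [ 0.4821 -0.0468]
 [ 0.4755 -0.0278]] [ 0.5274 -0.0204]
backing [[0.4977 0.2367 0.035 ]
 [0.4774 0.1967 0.035 ]]
```

View pics/w1c.png

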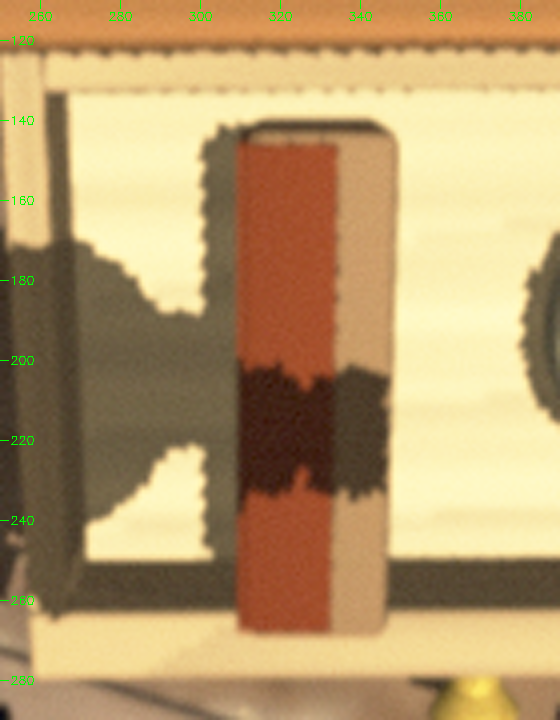

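```bash
cat >> h.py <<'E'
D=np.array([.544,-.0625]);YAW=np.radians(109.8-90)
def todr(p,D=None):
    D=globals()["D"] if D is None else D
    c,s=np.cos(YAW),np.sin(YAW);q=np.atleast_2d(p)[:,:2]-D
    return np.c_[q@[c,s],q@[-s,c]]
def tow(q):
    c,s=np.cos(YAW),np.sin(YAW);q=np.atleast_2d(q);return D+np.c_[q[:,0]*c-q[:,1]*s,q[:,0]*s+q[:,1]*c]
E
python3 - <<'E'
from h import *
np.set_printoptions(precision=4,suppress=True)
w=cam("wrist");print("cam",-cv2.Rodrigues(w["rvec"])[0].T@np.array(w["tvec"]).ravel())
for n,uv,z in [("wallL floor",(269,200),.007),("wallL top in",(262,200),.045),("blkL",(309,200),.065),("red/tan",(334,200),.065),("blkR",(348,200),.065),("blkR floor",(348,200),.007),("wallR top in",(493,200),.045),("wallL out",(254,200),.045),("wallR out", (501,200),.045),("front in",(370,263),.046),("front out",(370,276),.046),("back in",(370,132),.045),("chest",(370,121),.06),("blk far",(322,145),.065),("blk near",(322,268),.065)]:
    print(n,todr(pix2w(w,[uv],z))*1000)
d=cam("top");grid(d,340,200,460,320,6,"t_dr2.png")
E
```

```text
cam [0.5904 0.0034 0.3736]
wallL floor [[-6.0262 95.5643]]
wallL top in [[ 1.4784 96.3948]]
blkL [[ 5.1406 55.8674]]
red/tan [[ 5.0006 35.9348]]
blkR [[ 4.9223 24.7728]]
blkR floor [[-6.5515 20.7388]]
wallR top in [[  0.1017 -99.7054]]
wallL out [[  1.5261 103.1871]]
wallR out [[   0.054  -106.4958]]
front in [[-55.6784   3.2653]]
front out [[-68.0493   2.9237]]
back in [[56.7782  6.2501]]
chest [[65.3753  8.3012]]
blk far [[47.9315 45.246 ]]
blk near [[-52.7979  45.8484]]
```

View pics/w1b.png

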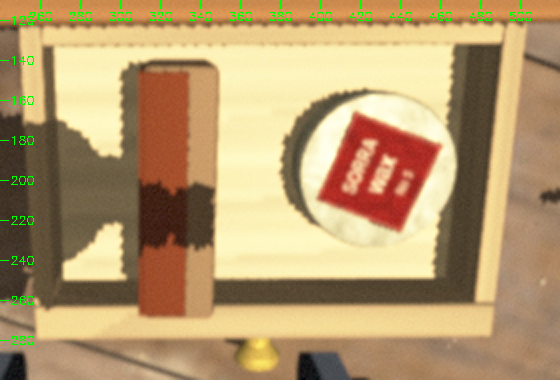

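Run:
```python
from h import *
np.set_printoptions(precision=1,suppress=True)
s=cam("side");grid(s,270,250,350,330,8,"s2.png",10)
```

```text
(no output)
```

View pics/s2.png

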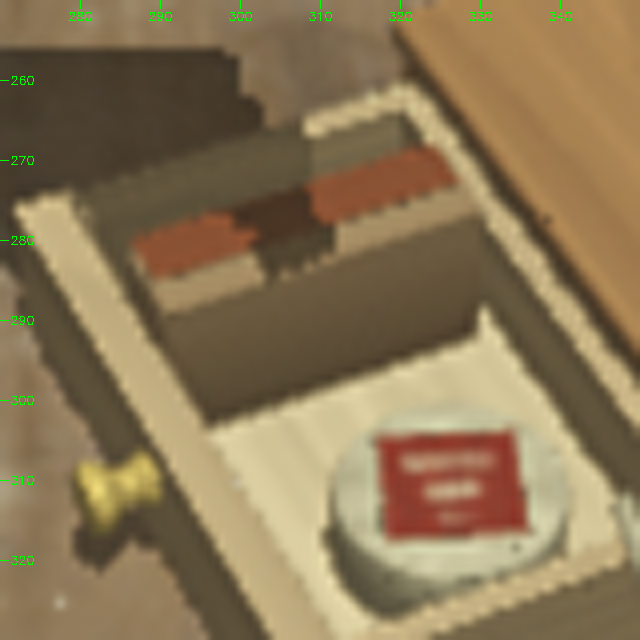

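Run:
```python
from h import *
np.set_printoptions(precision=1,suppress=True)
s=cam("side")
for n,uv,z in [("bot -y",(313,297.5),.007),("top -y",(311,283),.065),("red/tan",(311,279.5),.065),("top +y",(306,275.5),.065),("wall+y in",(311,265.5),.045),("wall -y in",(340,321),.045),("corner back rim in -",(349,322),.045),("floor corner",(330.5,289),.007)]:
    print(n,todr(pix2w(s,[uv],z))*1000)
```

```text
bot -y [[ 2.3 25. ]]
top -y [[-5.6 19.5]]
red/tan [[-0.5 30.1]]
top +y [[-5.4 47.7]]
wall+y in [[29.9 93.9]]
wall -y in [[  9.5 -98.5]]
corner back rim in - [[  26.1 -109.8]]
floor corner [[54.1 32.2]]
```

```bash
sed -i 's/D=np.array(\[.544,-.0625\])/D=np.array([.5447,-.0644])/' h.py; python3 -m inch '{"dp":[[0.005,-0.006,-0.03],[0.005,-0.006,-0.07],[0.005,-0.006,-0.11],[0.005,-0.006,-0.145],[0.005,-0.006,-0.17],[0.005,-0.006,-0.181],[0.005,-0.006,-0.181]],"spin":[0.6,0.6,0.6,0.6,0.6,0.6,0.6],"jaw":[0.056,0.056,0.056,0.056,0.056,0.056,0.056]}'
```

```text
time: 3.15
ee_pos: [0.5276, -0.0264, 0.016]
eef_rot: [0.819, -0.574, -0.001, 0.0]
contact_force: [0.1, 0.5, 0.2]
width: 0.653
```

```bash
python3 -m inch '{"dp":[[0,0,0],[0,0,0],[0,0,0],[0,0,0],[0,0,0],[0,0,0]],"spin":[0,0,0,0,0,0],"jaw":[0.045,0.036,0.028,0.024,0.024,0.024]}' 20; python3 -c "
from h import *
w=cam('wrist','w2.png');cam('top','t2.png')"
```

```text
time: 3.75
ee_pos: [0.5291, -0.0265, 0.0175]
eef_rot: [0.819, -0.574, 0.0, -0.0]
contact_force: [0.0, 0.3, 5.2]
width: 0.346
```

View pics/w2.png

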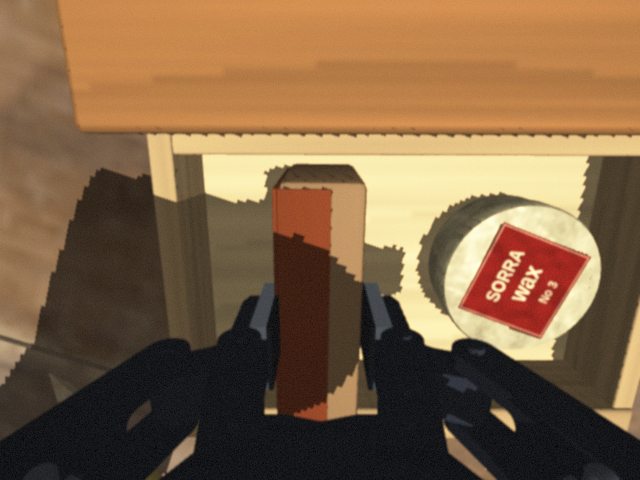

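```bash
python3 -m inch '{"dp":[[0,0,0.002],[0.0017,-0.0047,0.002],[0.0034,-0.0094,0.002],[0.0051,-0.0141,0.002],[0.0068,-0.0188,0.002],[0.0085,-0.0235,0.002],[0.0098,-0.0273,0.002],[0.0108,-0.0301,0.002],[0.0118,-0.0329,0.002],[0.0118,-0.0329,0.002]],"spin":[0,0,0,0,0,0,0,0,0,0],"jaw":[0.024,0.024,0.024,0.024,0.024,0.024,0.024,0.024,0.024,0.024]}'; python3 -c "
from h import *
w=cam('wrist','w3.png');print(todr(r.observe()['ee_pos']))"
```

```text
time: 4.85
ee_pos: [0.5411, -0.0598, 0.0196]
eef_rot: [0.819, -0.574, 0.0, -0.0]
contact_force: [0.6, -0.4, -1.2]
width: 0.351
[[-0.00181999  0.00581461]]
```

View pics/w3.png

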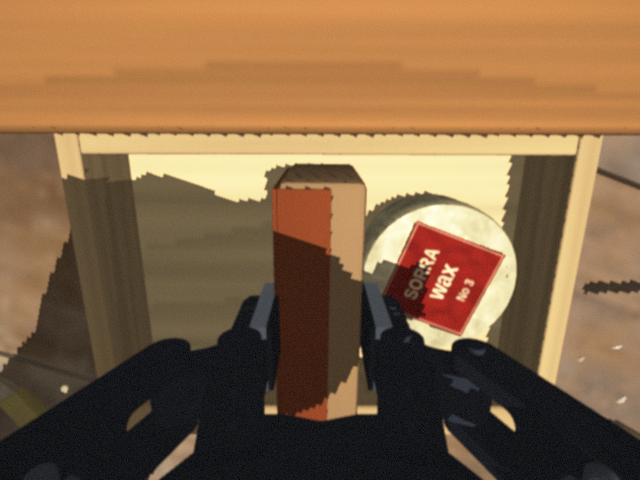

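```bash
python3 -m inch '{"dp":[[0.001,-0.0028,0],[0.002,-0.0056,0],[0.003,-0.0085,0],[0.0034,-0.0094,0],[0.0034,-0.0094,0]],"spin":[0,0,0,0,0],"jaw":[0.024,0.024,0.024,0.024,0.024]}'; python3 -c "
from h import *
w=cam('wrist','w4.png');print(todr(r.observe()['ee_pos']))"
```

```text
time: 5.4
ee_pos: [0.5445, -0.0692, 0.0196]
eef_rot: [0.819, -0.574, 0.0, -0.0]
contact_force: [-0.7, -0.0, -1.0]
width: 0.346
[[-0.00177022 -0.00431278]]
```

View pics/w4.png

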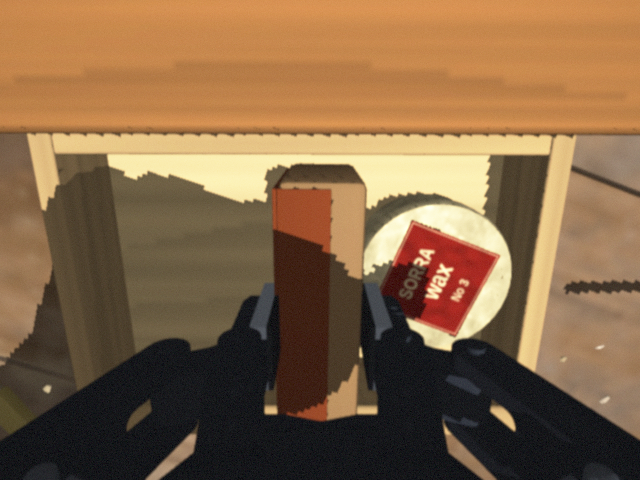

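```bash
python3 -m inch '{"dp":[[0.0007,-0.0019,0],[0.0014,-0.0038,0],[0.002,-0.0056,0],[0.002,-0.0056,0]],"spin":[0,0,0,0],"jaw":[0.024,0.024,0.024,0.024]}'; python3 -c "
from h import *
w=cam('wrist','w5.png');print(todr(r.observe()['ee_pos']))"
```

```text
time: 5.85
ee_pos: [0.545, -0.0716, 0.0194]
eef_rot: [0.819, -0.574, -0.003, -0.003]
contact_force: [-2.6, 8.3, 2.8]
width: 0.347
[[-0.0020965  -0.00688539]]
```

View pics/w5.png

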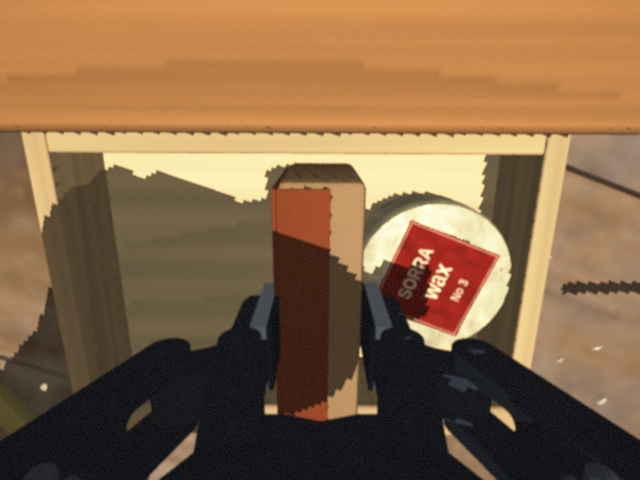

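```bash
python3 -m inch '{"dp":[[-0.0017,0.0047,0],[-0.0034,0.0094,0],[-0.0051,0.0141,0],[-0.0066,0.0182,0],[-0.0066,0.0182,-0.002],[-0.0066,0.0182,-0.003],[-0.0066,0.0182,-0.003],[-0.0066,0.0182,-0.003],[-0.0066,0.0182,-0.003],[-0.0066,0.0182,0.02],[-0.0066,0.0182,0.06],[-0.0066,0.0182,0.095]],"spin":[0,0,0,0,0,0,0,0,0,0,0,0],"jaw":[0.024,0.024,0.024,0.024,0.024,0.024,0.034,0.042,0.042,0.042,0.02,0]}'; python3 -c "
from h import *
print(r.observe()['width'],todr(r.observe()['ee_pos']))
w=cam('wrist','w6.png');w=cam('top');grid(w,340,200,460,320,6,'t6.png')"
```

```text
time: 7.1
ee_pos: [0.5379, -0.0535, 0.1152]
eef_rot: [0.819, -0.574, -0.003, -0.002]
contact_force: [0.3, 0.5, -0.6]
width: 0.162
0.161833170960009 [[-0.00267006  0.0125334 ]]
```

View pics/w6.png

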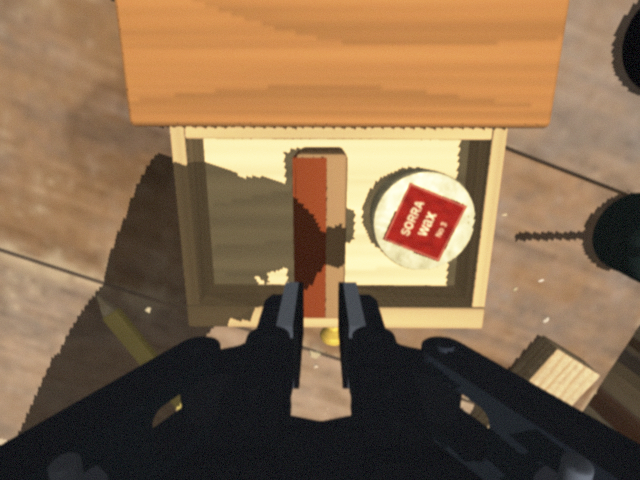

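View pics/t6.png

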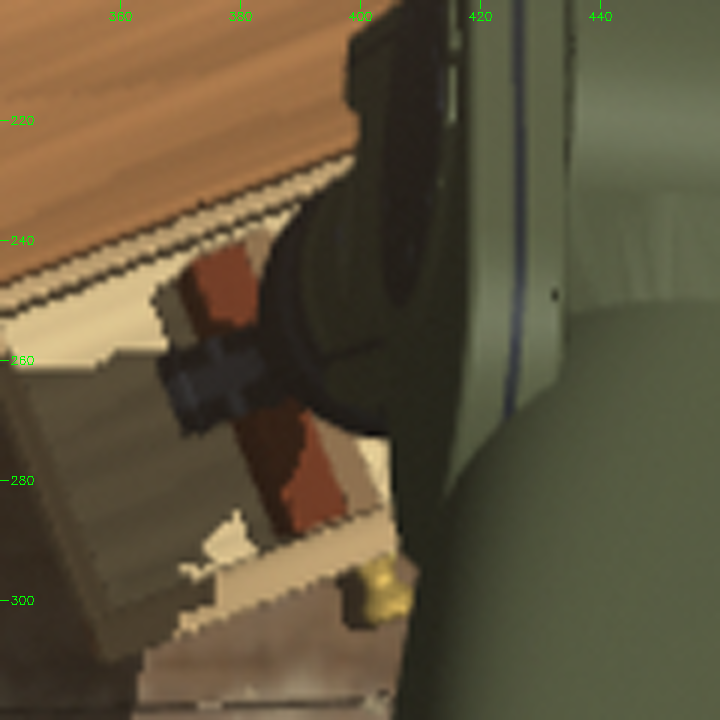

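```bash
python3 -m inch '{"dp":[[0.0065,-0.018,0],[0.013,-0.0362,0],[0.013,-0.0362,-0.03],[0.013,-0.0362,-0.06],[0.013,-0.0362,-0.06],[0.0106,-0.0296,-0.06],[0.0082,-0.023,-0.06],[0.0064,-0.0181,-0.06],[0.0047,-0.0134,-0.06],[0.003,-0.0087,-0.06],[0.0014,-0.004,-0.06],[0.0014,-0.004,-0.06]],"spin":[0,0,0,0,0,0,0,0,0,0,0,0],"jaw":[0,0,0,0,0,0,0,0,0,0,0,0]}'; python3 -c "
from h import *
print(r.observe()['width'],todr(r.observe()['ee_pos']))
w=cam('wrist','w7.png');s=cam('side');grid(s,260,240,360,340,6,'s7.png')"
```

```text
time: 8.4
ee_pos: [0.5437, -0.0573, 0.0595]
eef_rot: [0.819, -0.573, 0.002, -0.005]
contact_force: [-0.3, -0.5, -0.4]
width: -0.003
-0.002729129567742054 [[0.00143436 0.00701792]]
```

View pics/w7.png

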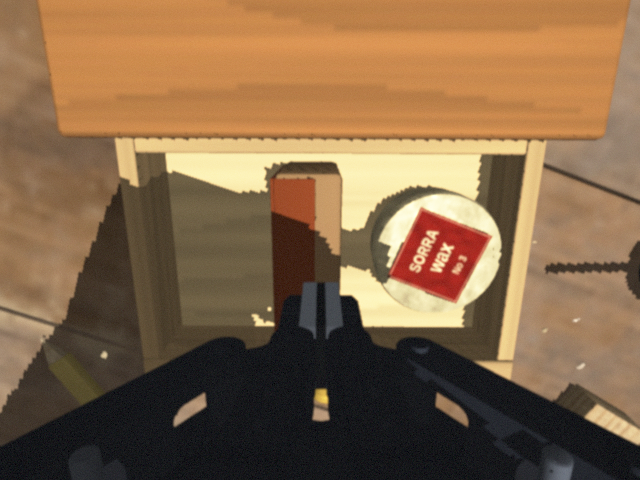

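View pics/s7.png

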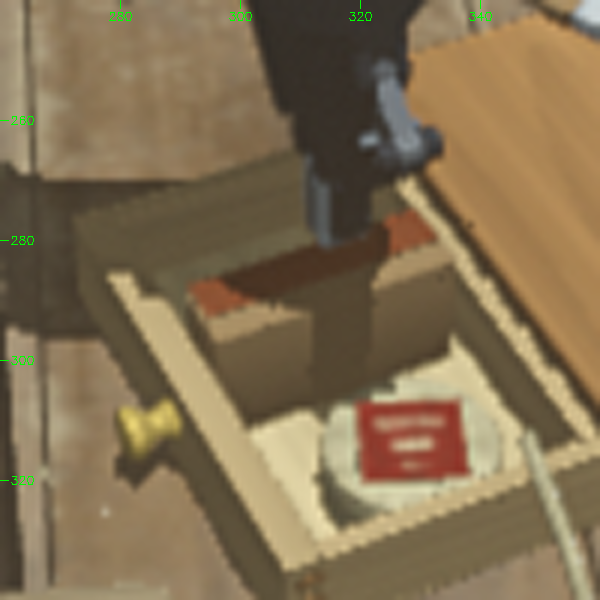

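Run:
```python
from h import *
np.set_printoptions(precision=4,suppress=True)
o=r.observe();print(o["ee_pos"],o["contact_force"])
s=cam("side");w=cam("wrist");p=o["ee_pos"]
print(w2pix(s,[p]),w2pix(w,[p]))
for n,uv in [("L",(272,250)),("R",(341,250)),("far",(295,179))]: print(n,todr(pix2w(w,[uv],.065))*1000)
for n,uv in [("-ytop",(317,290.5)),("bot",(320,304.5))]: print(n,todr(pix2w(s,[uv],.065 if n=="-ytop" else .007))*1000)
```

```text
[ 0.544  -0.0579  0.0594] [-0.8017 -0.6059  0.524 ]
[[316.5345 287.88  ]] [[321.5628 274.3024]]
L [[15.4678 28.9712]]
R [[15.6003 -2.4367]]
far [[47.815 18.051]]
-ytop [[-3.6826 -6.7534]]
bot [[ 7.3759 -1.1452]]
```

Run:
```python
from h import *
np.set_printoptions(precision=3,suppress=True)
o=r.observe();print(o["joints"],o["joint_torque"],o["joint_vel"],o["wrist_torque"])
cam("side","s8.png");cam("top","t8.png")
```

```text
[-0.111  0.387 -0.336  0.84   0.007  2.682] [  0.123 -44.454  22.127  -0.058   0.03    0.   ] [-0.004  0.001  0.001  0.001 -0.001 -0.   ] [-0.045  0.008 -0.045]
```

View pics/s8.png

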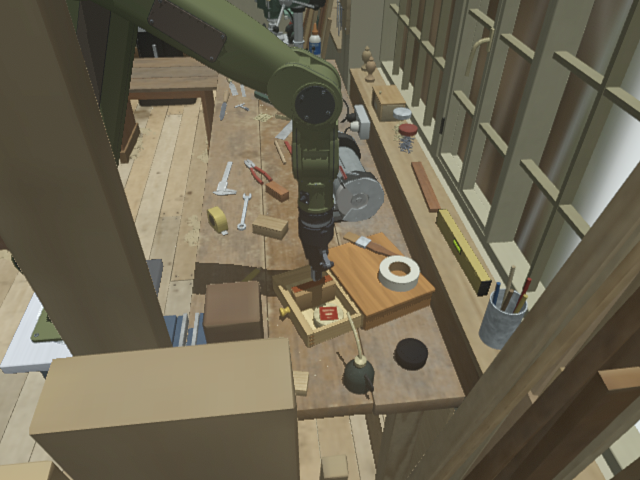

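View pics/t8.png

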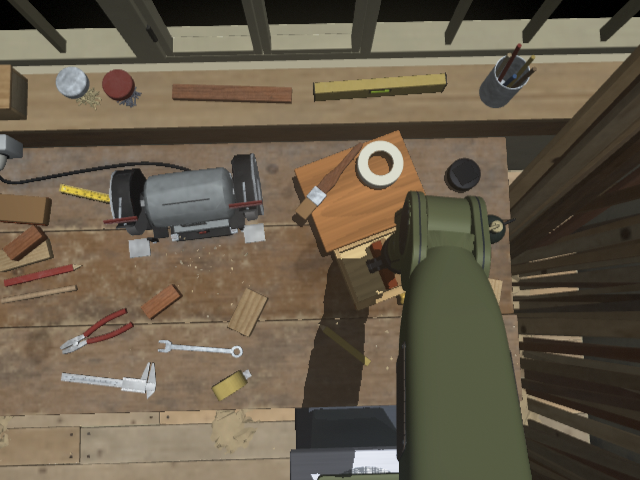

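```bash
python3 -m inch '{"dp":[[0,0,0.012],[0,0,0.012]],"spin":[0,0],"jaw":[0,0]}'
python3 - <<'E'
from h import *
s=cam("side");crop(s,290,240,350,300,10,"s9.png");cam("wrist","w9.png")
E
```

```text
time: 8.9
ee_pos: [0.5454, -0.0585, 0.0729]
eef_rot: [0.819, -0.574, 0.003, -0.005]
contact_force: [0.9, 0.3, -0.0]
width: -0.001
```

View pics/s9.png

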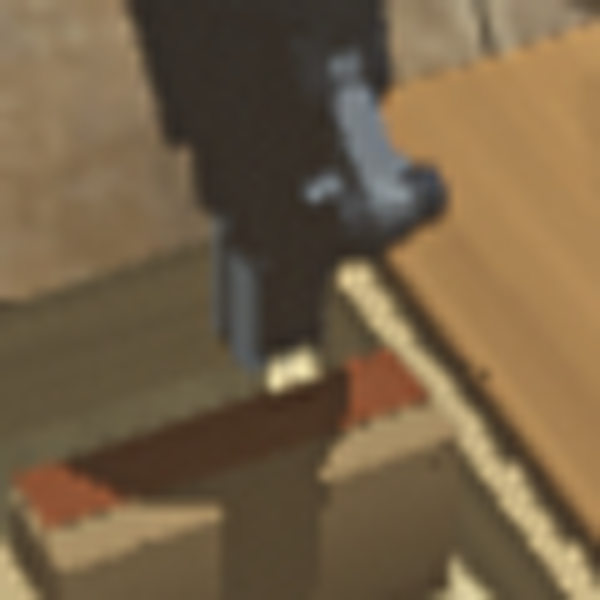

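View pics/w9.png

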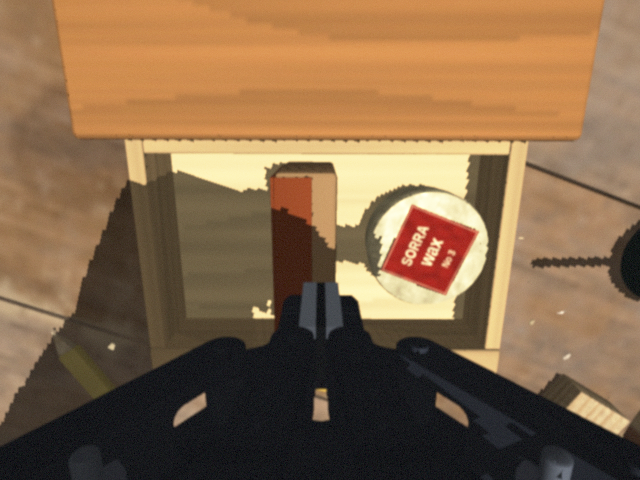

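Run:
```python
from h import *
np.set_printoptions(precision=4,suppress=True)
o=r.observe();print(o["ee_pos"],o["joints"])
s=cam("side");w=cam("wrist")
def P(d): return np.array(d["mtx"])@np.c_[cv2.Rodrigues(np.array(d["rvec"]))[0],np.array(d["tvec"]).ravel()]
X=cv2.triangulatePoints(P(s),P(w),np.array([[319.],[276.5]]),np.array([[322.],[283.]]));X=(X[:3]/X[3]).ravel()
print("tip",X,w2pix(s,X),w2pix(w,X),todr(X))
```

```text
[ 0.5448 -0.0584  0.072 ] [-0.111   0.375  -0.3171  0.8693  0.0066  2.6822]
tip [ 0.5495 -0.0567  0.0947] [[318.9243 276.4662]] [[322.4638 282.4782]] [[0.0072 0.0056]]
```

```bash
python3 -m inch '{"dp":[[0.003,-0.0157,0.005],[0.006,-0.0313,0.005],[0.006,-0.0313,-0.015],[0.006,-0.0313,-0.03],[0.006,-0.0313,-0.03],[0.006,-0.0313,-0.03],[0.0036,-0.0247,-0.03],[0.0012,-0.0181,-0.03],[-0.0005,-0.0134,-0.03],[-0.0022,-0.0087,-0.03],[-0.0022,-0.0087,-0.03]],"spin":[0,0,0,0,0,0,0,0,0,0,0],"jaw":[0,0,0,0,0,0,0,0,0,0,0]}'; python3 -c "
from h import *
print(r.observe()['width'],todr(r.observe()['ee_pos']))
w=cam('wrist','w10.png');s=cam('side');grid(s,260,240,360,340,6,'s10.png')"
```

```text
time: 10.2
ee_pos: [0.5416, -0.0661, 0.0416]
eef_rot: [0.819, -0.573, 0.002, -0.005]
contact_force: [-0.8, 0.3, -1.3]
width: 0.001
0.0008310284532844824 [[-0.00349926 -0.0005001 ]]
```

View pics/w10.png

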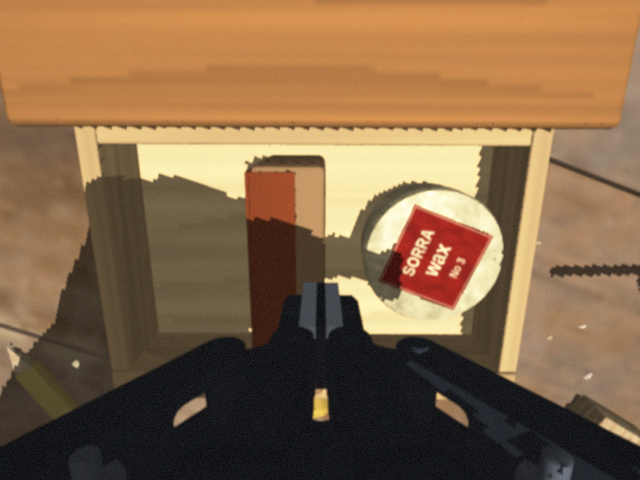

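View pics/s10.png

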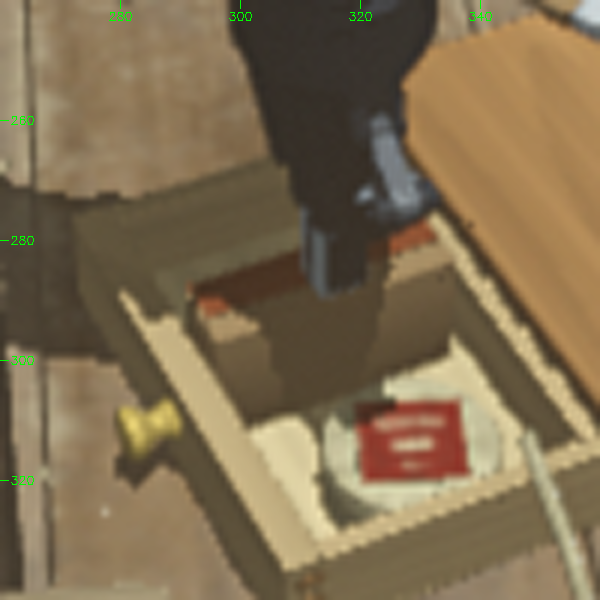

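```bash
python3 -m inch '{"dp":[[0.004,-0.01,0],[0.0073,-0.0202,0],[0.0073,-0.0202,0],[0.0073,-0.0202,-0.007],[0.0073,-0.0202,-0.014],[0.0073,-0.0202,-0.014]],"spin":[0,0,0,0,0,0],"jaw":[0,0,0,0,0,0]}'; python3 -c "
from h import *
print(r.observe()['width'],todr(r.observe()['ee_pos']))
w=cam('wrist','w11.png');s=cam('side');grid(s,260,240,360,340,6,'s11.png')"
```

```text
time: 10.9
ee_pos: [0.5477, -0.0866, 0.026]
eef_rot: [0.819, -0.574, 0.001, -0.004]
contact_force: [-0.7, 0.4, -0.4]
width: 0.002
0.0019660875673394476 [[-0.00468266 -0.02194035]]
```

View pics/s11.png

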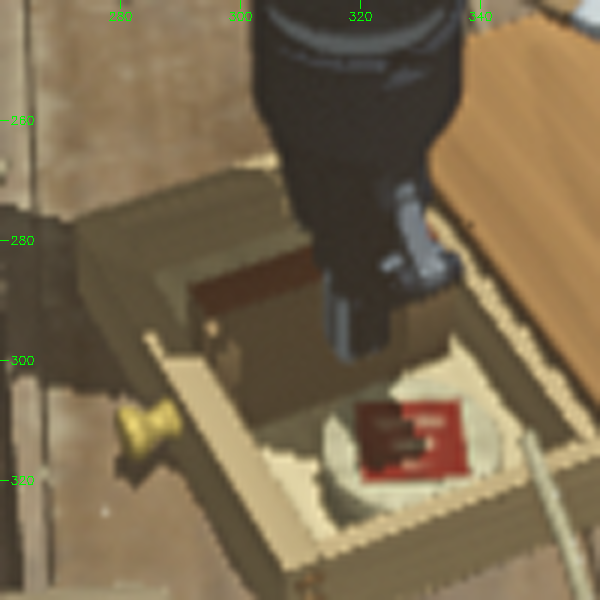

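View pics/w11.png

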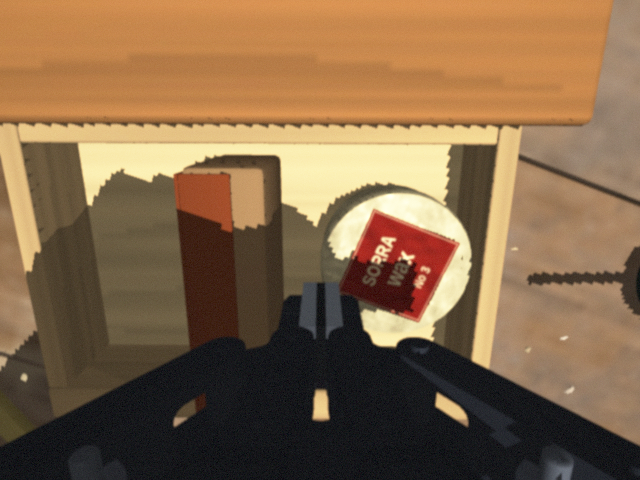

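```bash
python3 -m inch '{"dp":[[-0.0017,0.0047,0],[-0.0034,0.0094,0],[-0.0051,0.0141,0],[-0.0068,0.0188,0],[-0.0068,0.0188,0]],"spin":[0,0,0,0,0],"jaw":[0,0,0,0,0]}'; python3 -c "
from h import *
print(r.observe()['width'],todr(r.observe()['ee_pos']))
w=cam('wrist','w12.png');s=cam('side');grid(s,260,240,360,340,6,'s12.png')"
```

```text
time: 11.5
ee_pos: [0.5427, -0.0681, 0.0282]
eef_rot: [0.819, -0.573, 0.003, -0.004]
contact_force: [-0.4, -1.6, 5.2]
width: 0.001
0.0006795150212151906 [[-0.00309097 -0.00277838]]
```

View pics/s12.png

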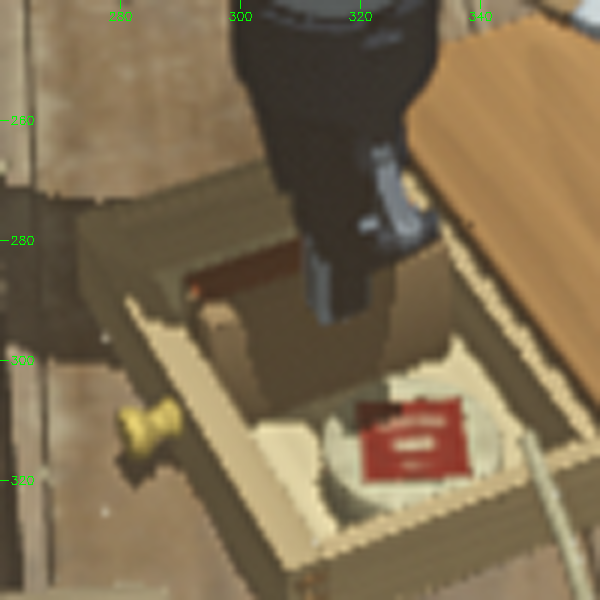

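View pics/w12.png

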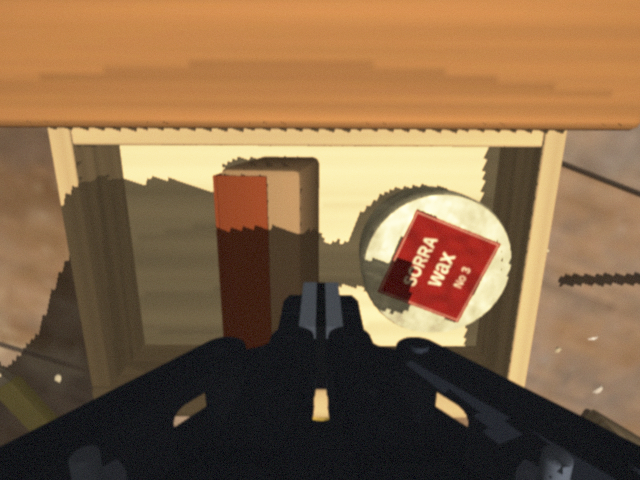

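```bash
python3 -m inch '{"dp":[[-0.0017,0.0047,0],[-0.0034,0.0094,0],[-0.0051,0.0141,0],[-0.0051,0.0141,0]],"spin":[0,0,0,0],"jaw":[0,0,0,0]}'; python3 -c "
from h import *
print(r.observe()['width'],todr(r.observe()['ee_pos']))
w=cam('wrist','w13.png');s=cam('side');grid(s,260,240,360,340,6,'s13.png')"
```

```text
time: 12.0
ee_pos: [0.5417, -0.055, 0.0314]
eef_rot: [0.819, -0.573, 0.007, -0.006]
contact_force: [0.2, -4.8, 15.7]
width: 0.001
0.0010944037404982915 [[0.00036064 0.00989279]]
```

View pics/s13.png

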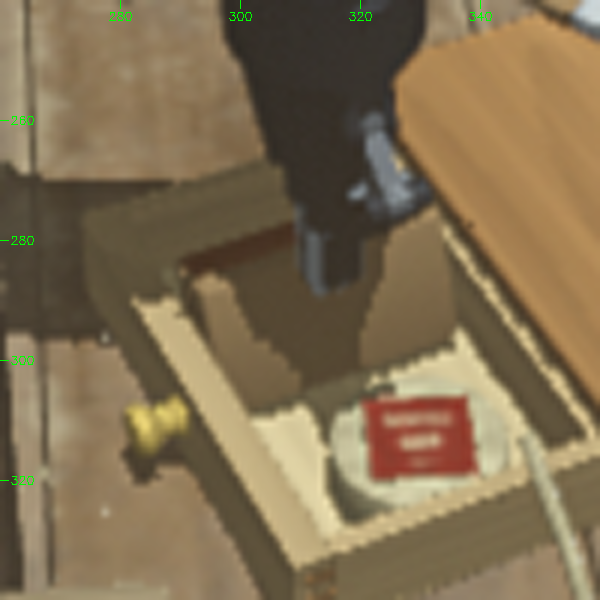

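View pics/w13.png

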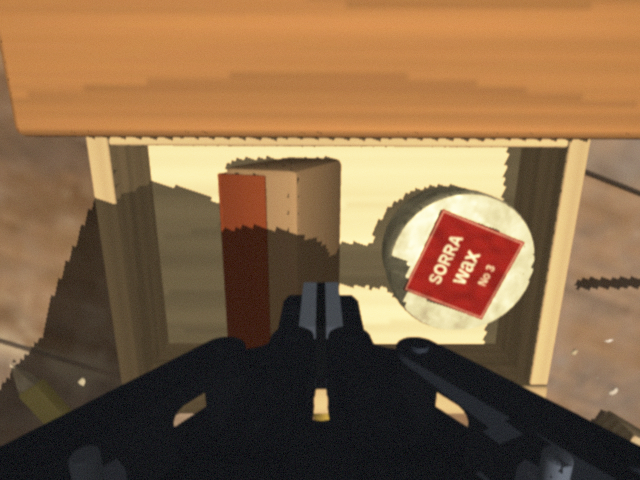

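```bash
python3 -m inch '{"dp":[[-0.003,0.0047,0.003],[-0.0055,0.0094,0.005],[-0.0072,0.0141,0.006],[-0.0089,0.0188,0.007],[-0.0089,0.0188,0.007]],"spin":[0,0,0,0,0],"jaw":[0,0,0,0,0]}'; python3 -c "
from h import *
print(r.observe()['width'],todr(r.observe()['ee_pos']))
w=cam('wrist','w14.png');s=cam('side');grid(s,260,240,360,340,6,'s14.png')"
```

```text
time: 12.6
ee_pos: [0.5319, -0.0355, 0.0379]
eef_rot: [0.82, -0.573, 0.006, -0.006]
contact_force: [-0.8, 0.9, 0.5]
width: -0.001
-0.000663987739666279 [[-0.00227481  0.03155574]]
```

View pics/s14.png

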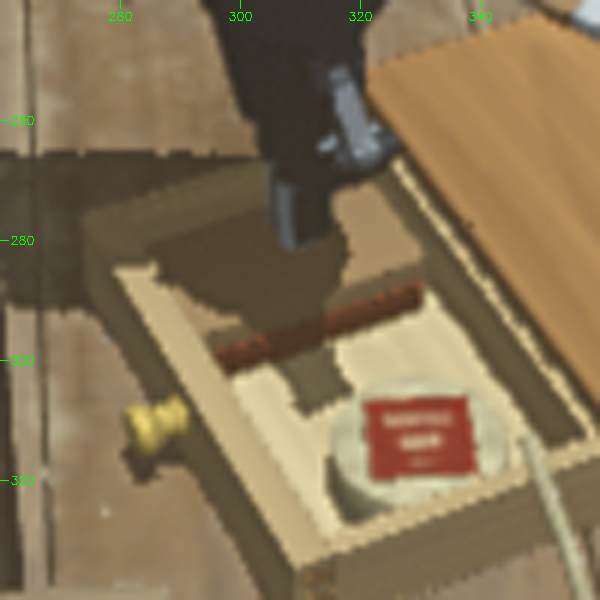

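View pics/w14.png

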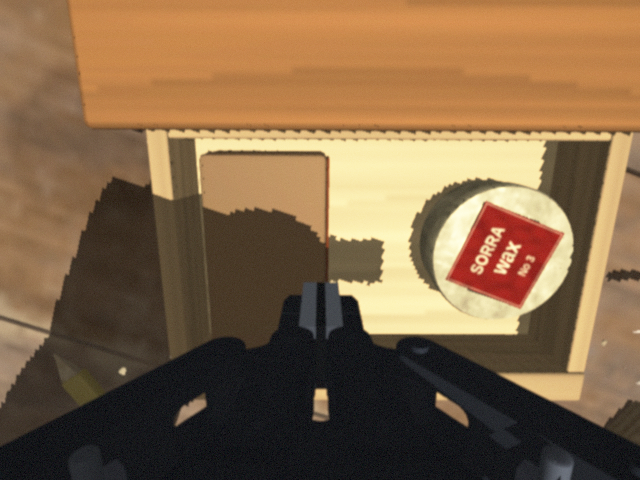

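```bash
python3 -m inch '{"dp":[[0,0,0.04],[0,0,0.08],[-0.01,0.03,0.12],[-0.025,0.07,0.14],[-0.04,0.11,0.14],[-0.055,0.16,0.14],[-0.07,0.21,0.14],[-0.08,0.25,0.14],[-0.089,0.273,0.14],[-0.089,0.273,0.14],[-0.089,0.273,0.14],[-0.089,0.273,0.14]],"spin":[0,0,8.5,17,25.5,34,42.5,51,59.5,68,76.5,85],"jaw":[0,0,0,0,0.02,0.04,0.06,0.07,0.08,0.08,0.08,0.08]}'
python3 -c "
from h import *
w=cam('top');grid(w,320,200,460,320,5,'t15.png');print(r.observe()['joints'])"
```

```text
time: 13.9
ee_pos: [0.4433, 0.2372, 0.1777]
eef_rot: [0.991, 0.134, 0.001, -0.009]
contact_force: [-0.1, 0.1, -0.5]
width: 0.934
[ 0.48003117  0.22618645 -0.23901473  1.09817226  0.01540981  1.77814619]
```

View pics/t15.png

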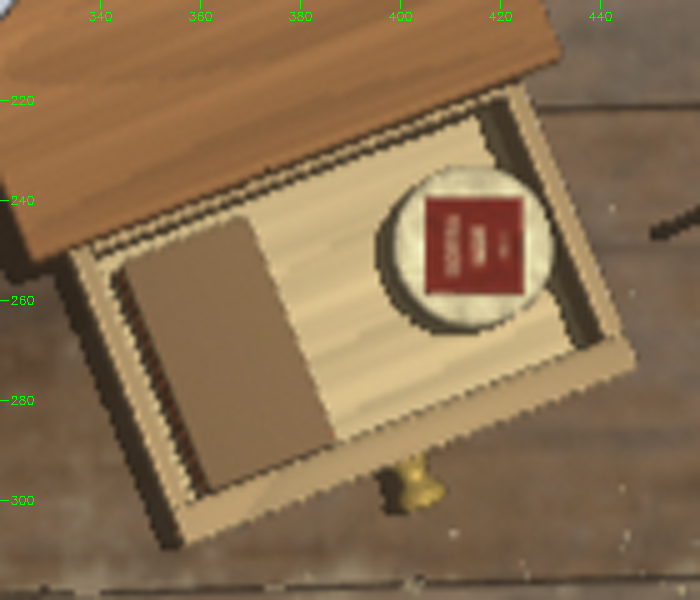

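Run:
```python
from h import *
np.set_printoptions(precision=1,suppress=True)
d=cam("top")
for n,uv,z in [("sandR",[(369,243.5),(386.5,288)],.037),("sandL",[(345,253),(362,298)],.037),("tin",[(414.6,249)],.035),("front",[(356.5,309),(447,273.5)],.046),("wallLout",[(335,250),(356.5,306)],.045),("wallRout",[(424,217),(445,268)],.045),("knob",[(403,302)],.025)]:
    print(n,(todr(pix2w(d,uv,z))*1000).tolist())
w=cam("wrist","w15.png");print(w2pix(w,[[.443,.2375,.035]]))
```

```text
sandR [[49.44321256446496, 29.624243627164592], [-51.28655886717985, 30.339356525940712]]
sandL [[49.11756118101621, 84.4422463356113], [-51.98703013419398, 86.09000890756906]]
tin [[3.5420511633930953, -56.45236597055469]]
front [[-68.83802870673883, 105.88899362254604], [-69.18172310009857, -97.93423074064054]]
wallLout [[62.0579584355357, 102.33611542893516], [-63.10334735062204, 103.53169151207487]]
wallRout [[58.95924049067959, -98.84954159759194], [-57.02942054919748, -98.70564580273579]]
knob [[-91.61855866873047, 7.323541737311999]]
[[318.4 211.2]]
```

View pics/w15.png

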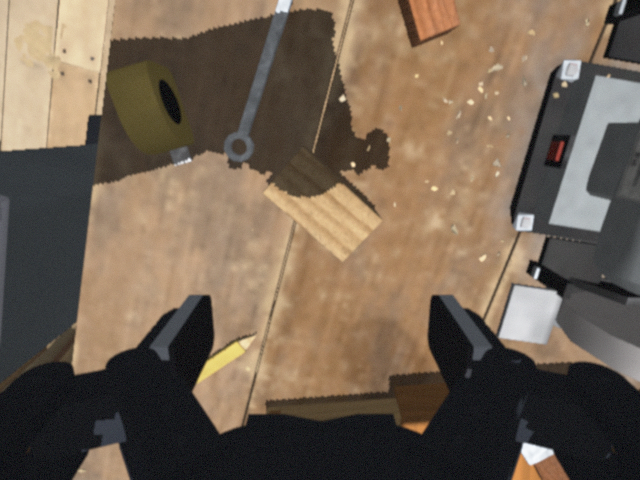

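```bash
python3 -m inch '{"dp":[[0.012,-0.038,0],[0.024,-0.076,0],[0.036,-0.114,0],[0.048,-0.152,0],[0.06,-0.19,0],[0.072,-0.228,0],[0.084,-0.266,-0.02],[0.096,-0.3014,-0.05],[0.096,-0.3014,-0.09],[0.096,-0.3014,-0.12],[0.096,-0.3014,-0.12]],"spin":[1,2,3,4,4.4,4.4,4.4,4.4,4.4,4.4,4.4],"jaw":[0.06,0.04,0.02,0,0,0,0,0,0,0,0]}'
python3 -c "
from h import *
print(todr(r.observe()['ee_pos']))
w=cam('wrist','w16.png');s=cam('side');grid(s,260,240,360,340,6,'s16.png')"
```

```text
time: 15.15
ee_pos: [0.5352, -0.0648, 0.0535]
eef_rot: [0.986, 0.165, -0.004, -0.01]
contact_force: [-0.8, 0.4, -0.5]
width: 0.002
[[-0.00910598  0.00289365]]
```

View pics/w16.png

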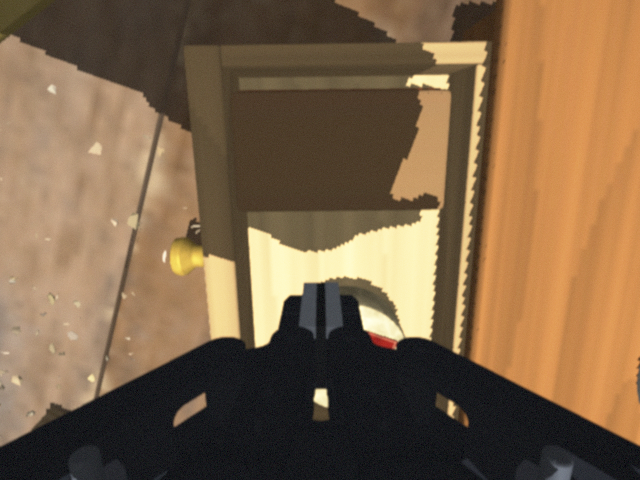

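View pics/s16.png

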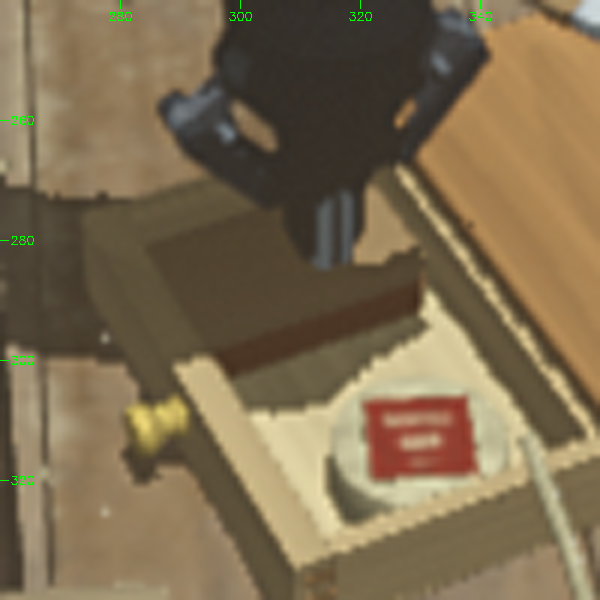

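```bash
cat >> h.py <<'E'
def P(d): return np.array(d["mtx"])@np.c_[cv2.Rodrigues(np.array(d["rvec"]))[0],np.array(d["tvec"]).ravel()]
def tri(d1,p1,d2,p2):
    X=cv2.triangulatePoints(P(d1),P(d2),np.array(p1,float).reshape(2,1),np.array(p2,float).reshape(2,1));return (X[:3]/X[3]).ravel()
E
python3 - <<'E'
from h import *
np.set_printoptions(precision=4,suppress=True)
s=cam("side");w=cam("wrist");o=r.observe();p=o["ee_pos"]
print(p,w2pix(s,p),w2pix(w,p))
X=tri(s,(316,284),w,(322,283));print(X,todr(X))
# camera pose relative to tcp
R=cv2.Rodrigues(np.array(w["rvec"]))[0];c=-R.T@np.array(w["tvec"]).ravel();print("cam",c,"axis",R[2])
print("sand edge wrist",todr(pix2w(w,[(300,211),(400,211)],.037))*1000,"side",todr(pix2w(s,[(300,301),(325,293.5)],.037))*1000)
print("tin side",todr(pix2w(s,[(330,313)],.035))*1000)
E
```

```text
[ 0.5412 -0.0646  0.0596] [[315.6401 289.9408]] [[320.2089 274.8724]]
[ 0.5417 -0.0619  0.0762] [[-0.0019  0.0034]]
cam [ 0.5178 -0.0005  0.2355] axis [ 0.0913 -0.2444 -0.9654]
sand edge wrist [[-13.3973  27.4532]
 [ 38.161   26.8503]] side [[-42.382    4.44  ]
 [ 21.2482   0.5986]]
tin side [[  4.5765 -57.8553]]
```

```bash
python3 -m inch '{"dp":[[0,0,-0.02],[0,0,-0.04],[0,0,-0.05],[0,0,-0.055],[0,0,-0.055]],"spin":[0,0,0,0,0],"jaw":[0,0,0,0,0]}'
python3 -c "
from h import *
for i in range(3):
  w=cam('wrist');print(r.observe()['ee_pos'],todr(r.observe()['ee_pos']),r.observe()['contact_force'])
w=cam('wrist','w17.png');s=cam('side');grid(s,260,240,360,340,6,'s17.png')"
```

```text
time: 15.85
ee_pos: [0.5415, -0.0645, 0.005]
eef_rot: [0.986, 0.167, 0.002, -0.008]
contact_force: [0.6, -0.1, 0.3]
width: -0.005
[ 0.54184662 -0.0646037   0.00539963] [[-0.00275369  0.00077489]] [-0.03569537  0.08059534 -0.79845144]
[ 0.54207262 -0.06467012  0.00555981] [[-0.00256355  0.00063585]] [-0.21049317  0.41192205  0.22654395]
[ 0.54213617 -0.06470554  0.00558656] [[-0.00251576  0.00058098]] [ 0.37780217 -0.7315701   0.01373864]
```

View pics/w17.png

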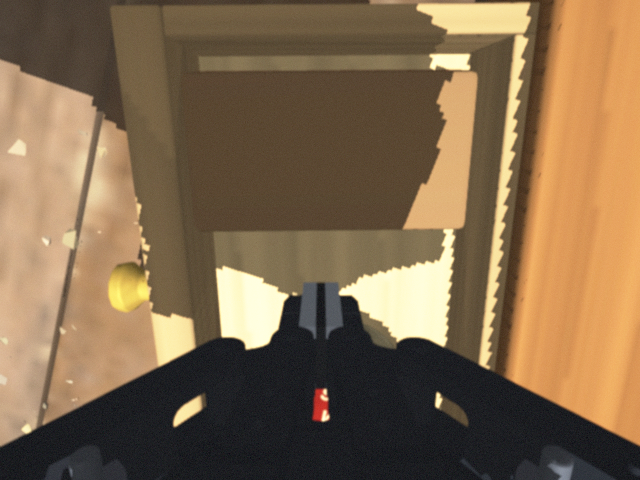

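View pics/s17.png

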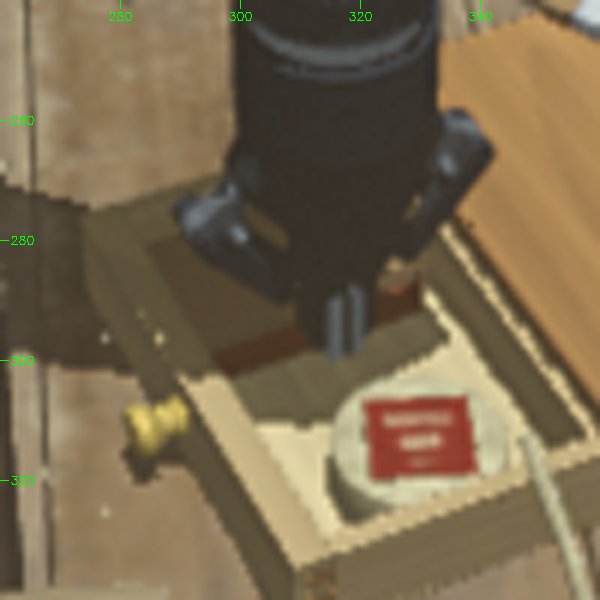

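```bash
python3 -m inch '{"dp":[[-0.0017,0.0047,0],[-0.0034,0.0094,0],[-0.0051,0.0141,0],[-0.0064,0.0179,0],[-0.0078,0.0216,0],[-0.0078,0.0216,0]],"spin":[0,0,0,0,0,0],"jaw":[0,0,0,0,0,0]}'
python3 -c "
from h import *
for i in range(3):
  w=cam('wrist');print(r.observe()['ee_pos'],todr(r.observe()['ee_pos']),r.observe()['contact_force'])
w=cam('wrist','w18.png')"
```

```text
time: 16.7
ee_pos: [0.5337, -0.0425, 0.0054]
eef_rot: [0.986, 0.167, 0.003, -0.008]
contact_force: [0.1, -0.4, 0.7]
width: 0.002
[ 0.53397333 -0.04281439  0.00539533] [[-0.00278065  0.02394302]] [-0.08266426  0.83759006 -0.5353095 ]
[ 0.53415797 -0.04301706  0.00543037] [[-0.00267558  0.02368978]] [-0.00873134  0.69725917  0.23494922]
[ 0.53426912 -0.04317321  0.00545178] [[-0.0026239   0.02350521]] [ 0.03744583 -0.74051256 -0.67495925]
```

View pics/w18.png

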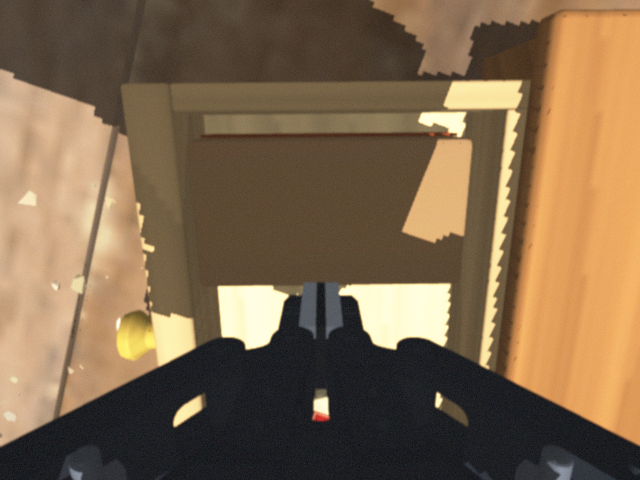

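```bash
python3 -m inch '{"dp":[[-0.001,0.0028,0],[-0.002,0.0056,0],[-0.003,0.0085,0],[-0.0034,0.0094,0],[-0.0034,0.0094,0]],"spin":[0,0,0,0,0],"jaw":[0,0,0,0,0]}'
python3 -c "
from h import *
for i in range(2):
  w=cam('wrist');print(r.observe()['ee_pos'],todr(r.observe()['ee_pos']),r.observe()['contact_force'])
w=cam('wrist','w19.png')"
```

```text
time: 17.4
ee_pos: [0.5308, -0.0336, 0.0054]
eef_rot: [0.986, 0.167, 0.003, -0.008]
contact_force: [-0.3, 0.9, -1.1]
width: 0.001
[ 0.53087504 -0.03370337  0.00545945] [[-0.00260953  0.0335649 ]] [ 0.72596578 -0.45676261  0.04671805]
[ 0.53094291 -0.03378479  0.00546217] [[-0.00257324  0.03346531]] [-0.50099335 -0.15249469  0.92059646]
```

View pics/w19.png

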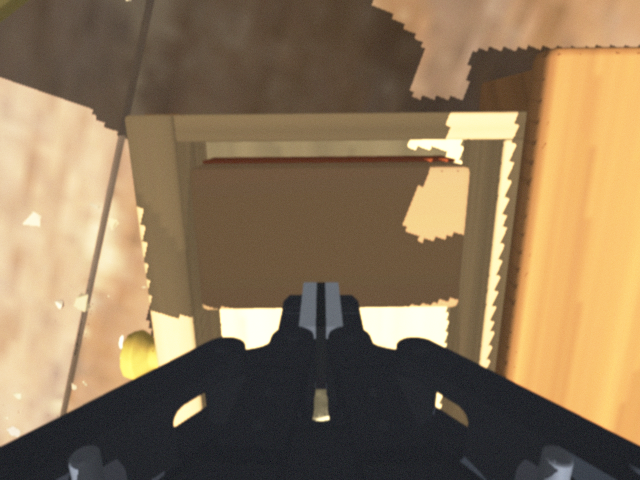

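```bash
python3 -m inch '{"dp":[[0,0,0.01],[0.0034,-0.0094,0.01],[0.0068,-0.0188,0.01],[0.0095,-0.0263,0.01],[0.0095,-0.0263,0],[0.0095,-0.0263,-0.008],[0.0095,-0.0263,-0.014],[0.0095,-0.0263,-0.014]],"spin":[0,0,0,0,0,0,0,0],"jaw":[0,0,0,0,0,0,0,0]}'
python3 -c "
from h import *
for i in range(2):
  w=cam('wrist');print(r.observe()['ee_pos'],todr(r.observe()['ee_pos']),r.observe()['contact_force'])
w=cam('wrist','w20.png');s=cam('side');grid(s,260,240,360,340,6,'s20.png')"
```

```text
time: 18.35
ee_pos: [0.5388, -0.0597, -0.0102]
eef_rot: [0.986, 0.167, 0.001, -0.008]
contact_force: [-0.2, 0.1, 0.5]
width: 0.003
[ 0.53931711 -0.05976087 -0.00953427] [[-0.00349321  0.00618826]] [0.30054594 0.2190804  0.99356872]
[ 0.53988377 -0.05981333 -0.00904471] [[-0.00297782  0.00594695]] [-0.46393769  0.21134115 -0.60633476]
```

View pics/w20.png

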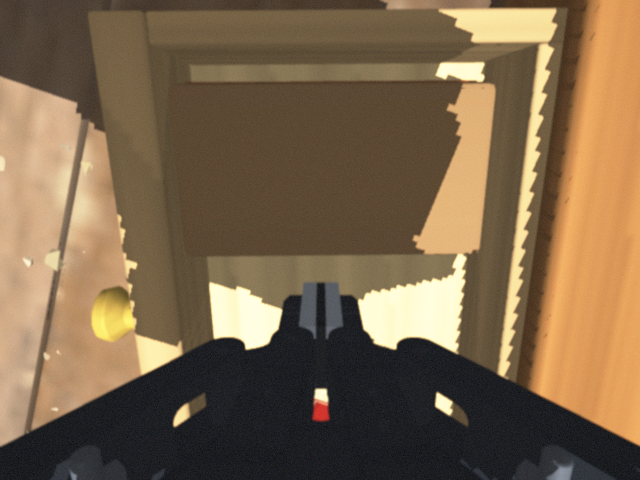

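View pics/s20.png

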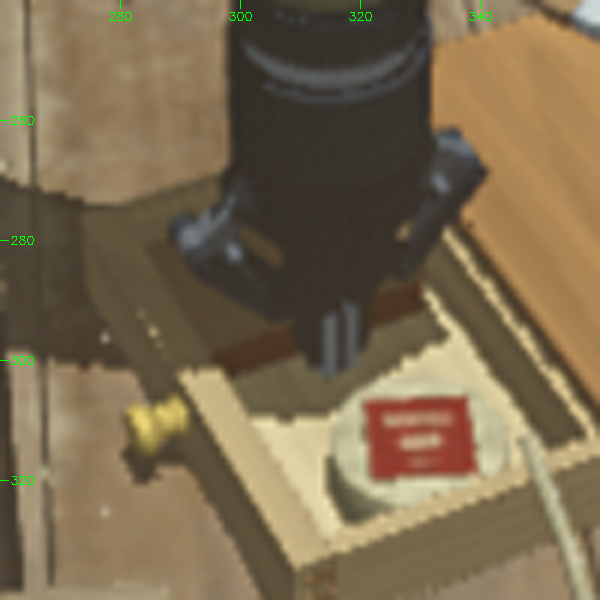

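```bash
python3 -m inch '{"dp":[[-0.0017,0.0047,0],[-0.0034,0.0094,0],[-0.0051,0.0141,0],[-0.0064,0.0179,0],[-0.0078,0.0216,0],[-0.0085,0.0235,0],[-0.0085,0.0235,0]],"spin":[0,0,0,0,0,0,0],"jaw":[0,0,0,0,0,0,0]}'
python3 -c "
from h import *
for i in range(2):
  w=cam('wrist');print(r.observe()['ee_pos'],todr(r.observe()['ee_pos']),r.observe()['contact_force'])
w=cam('wrist','w21.png')"
```

```text
time: 19.25
ee_pos: [0.5333, -0.039, -0.008]
eef_rot: [0.986, 0.167, 0.004, -0.004]
contact_force: [1.8, -6.9, -1.6]
width: 0.0
[ 0.53334302 -0.03899325 -0.00806029] [[-0.00207933  0.02775176]] [ 0.97374371 -6.89844995 -1.02872769]
[ 0.53334565 -0.03897028 -0.00808819] [[-0.00206907  0.02777248]] [ 1.79292175 -6.80024677 -0.07075184]
```

View pics/w21.png

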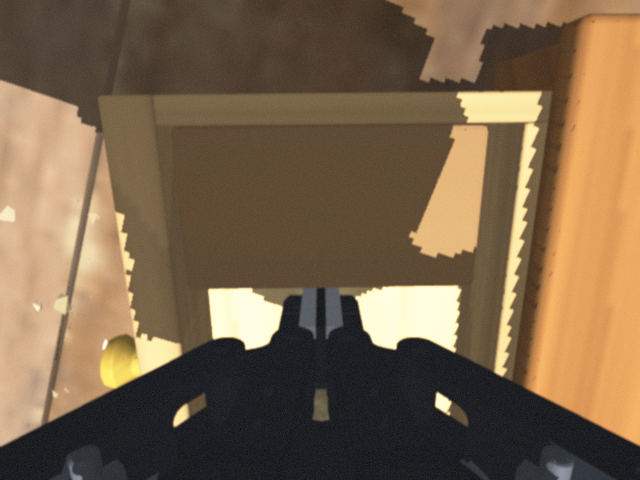

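```bash
python3 -m inch '{"dp":[[0.001,-0.003,0.02],[0.001,-0.003,0.06],[0,0,0.1],[-0.012,0.037,0.13],[-0.025,0.075,0.15],[-0.037,0.113,0.15],[-0.049,0.151,0.15],[-0.061,0.189,0.15],[-0.073,0.227,0.15],[-0.085,0.26,0.15],[-0.09,0.2765,0.15],[-0.09,0.2765,0.15]],"spin":[0,0,0,5,10,15,20,25,30,36,43.8,43.8],"jaw":[0,0,0,0,0.02,0.04,0.06,0.07,0.08,0.08,0.08,0.08]}'
python3 - <<'E'
from h import *
np.set_printoptions(precision=4,suppress=True)
cam("wrist");w=cam("wrist","w22.png");t=cam("top");grid(t,320,200,460,320,5,'t22.png');print(r.observe()["ee_pos"],r.observe()["eef_rot"])
E
```

```text
time: 20.6
ee_pos: [0.4423, 0.2398, 0.1418]
eef_rot: [0.851, 0.524, 0.002, -0.006]
contact_force: [-0.3, -0.1, 0.5]
width: 0.936
[0.4431 0.237  0.1418] [ 0.8532  0.5216  0.0014 -0.0057]
```

View pics/w22.png

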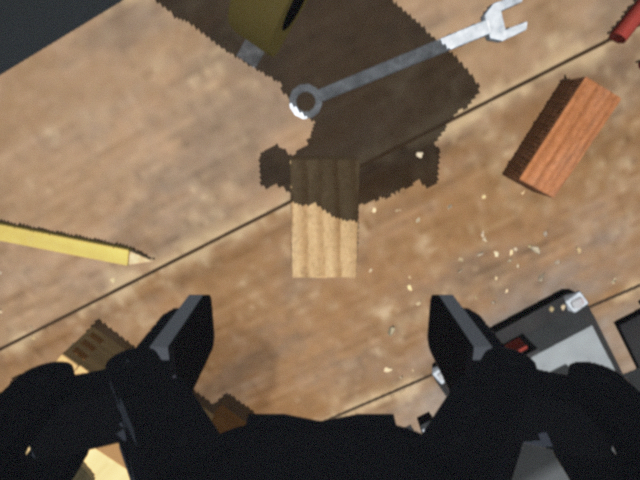

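View pics/t22.png

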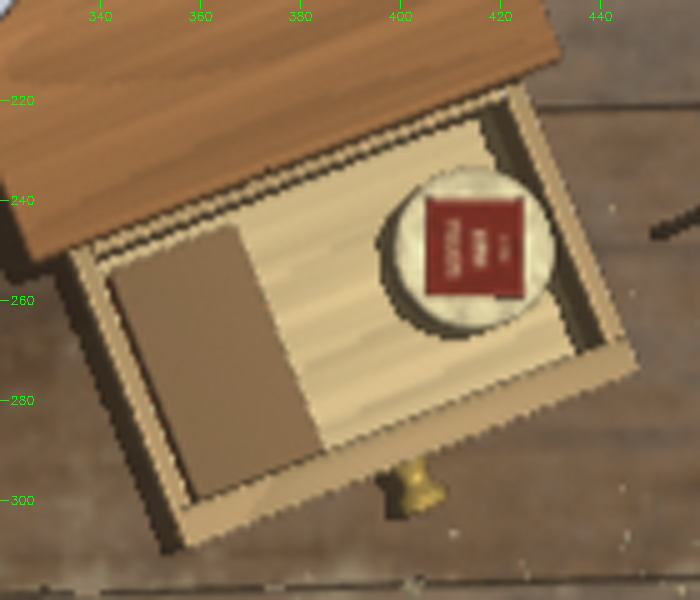

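Run:
```python
from h import *
np.set_printoptions(precision=4,suppress=True)
w=cam("wrist");o=r.observe();q=o["eef_rot"];print(o["ee_pos"],np.degrees(2*np.arctan2(q[1],q[0])))
p=pix2w(w,[(291.5,158),(358.5,158),(357,277),(292.5,278)],.035);print(p,p.mean(0))
v=p[3]-p[0]+p[2]-p[1];print(np.degrees(np.arctan2(v[1],v[0])))
t=cam("top")
for n,uv,z in [("sandR",[(367.5,245),(384.5,290)],.037),("tin",[(414.8,249)],.035),("wallLout",[(335,250),(356.5,306)],.045),("wallRout",[(424,217),(445,268)],.045),("front",[(356.5,309),(447,273.5)],.046)]:
    print(n,(todr(pix2w(t,uv,z))*1000).tolist())
```

```text
[0.4433 0.2367 0.1418] 62.851057664995416
[[0.3945 0.2411 0.035 ]
 [0.4162 0.2833 0.035 ]
 [0.4973 0.2432 0.035 ]
 [0.4752 0.1986 0.035 ]] [0.4458 0.2415 0.035 ]
-27.07139060698871
sandR [[47.63002216040118, 33.77495271109409], [-53.64502015528944, 35.82926972222304]]
tin [[3.3877561133560525, -56.84819087778281]]
wallLout [[62.0579584355357, 102.33611542893516], [-63.10334735062204, 103.53169151207487]]
wallRout [[58.95924049067959, -98.84954159759194], [-57.02942054919748, -98.70564580273579]]
front [[-68.83802870673883, 105.88899362254604], [-69.18172310009857, -97.93423074064054]]
```

```bash
python3 -m inch '{"dp":[[0.001,0.003,-0.03],[0.001,0.003,-0.07],[0.001,0.003,-0.105],[0.001,0.003,-0.13],[0.001,0.003,-0.145],[0.001,0.003,-0.145]],"spin":[0,0,0,0,0,0],"jaw":[0.07,0.066,0.066,0.066,0.066,0.066]}'
python3 - <<'E'
from h import *
cam("wrist");w=cam("wrist","w23.png");t=cam("side");grid(t,220,180,320,260,7,'s23.png');print(r.observe()["ee_pos"],r.observe()["contact_force"])
E
```

```text
time: 21.45
ee_pos: [0.4427, 0.2375, -0.0053]
eef_rot: [0.854, 0.52, -0.001, -0.006]
contact_force: [-0.2, -0.3, -0.2]
width: 0.774
[ 0.4454367  0.2394415 -0.0023408] [-0.2963335  -0.48927569  1.22207681]
```

View pics/w23.png

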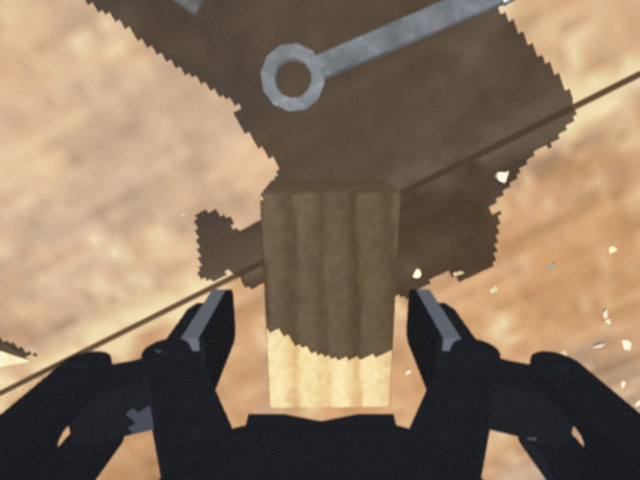

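View pics/s23.png

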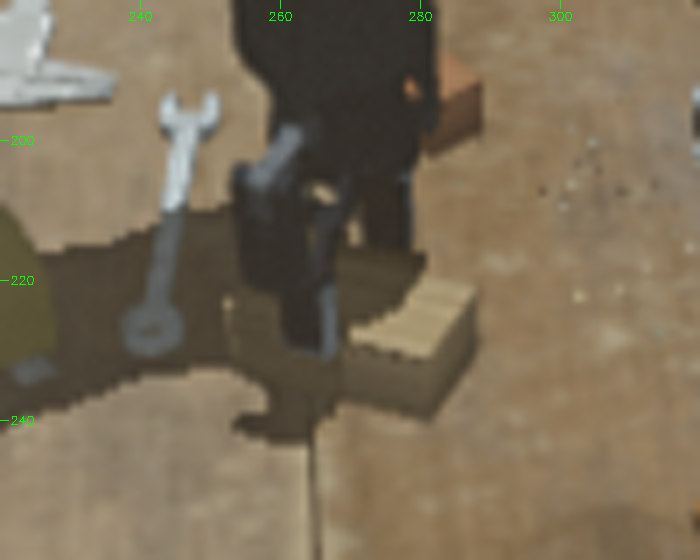

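```bash
python3 -m inch '{"dp":[[-0.001,0,-0.006],[-0.002,0.001,-0.012],[-0.002,0.001,-0.012],[-0.002,0.001,-0.012]],"spin":[0,0,0,0],"jaw":[0.066,0.066,0.066,0.066]}'
python3 - <<'E'
from h import *
cam("wrist");w=cam("wrist","w24.png");t=cam("side");grid(t,220,180,320,260,7,'s24.png');print(r.observe()["ee_pos"],r.observe()["contact_force"])
E
```

```text
time: 22.0
ee_pos: [0.4432, 0.2404, -0.0144]
eef_rot: [0.854, 0.521, 0.002, -0.006]
contact_force: [0.5, -0.4, 1.0]
width: 0.773
[ 0.44353527  0.24053994 -0.01419653] [ 0.424375   -0.15034538 -0.14146976]
```

View pics/s24.png

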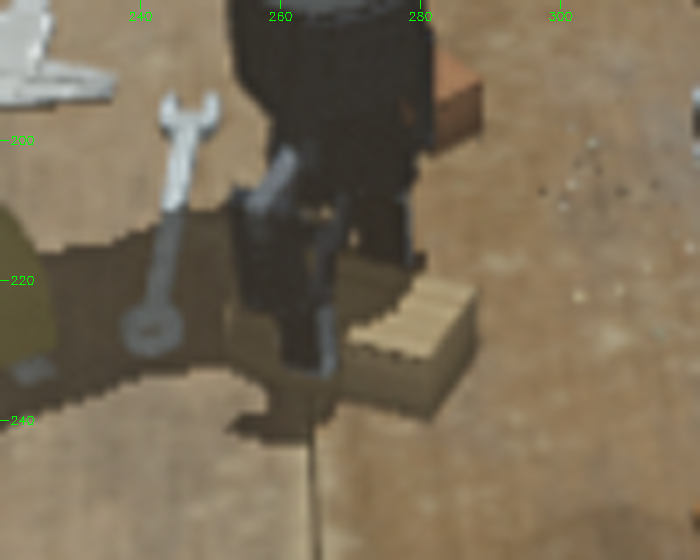

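View pics/w24.png

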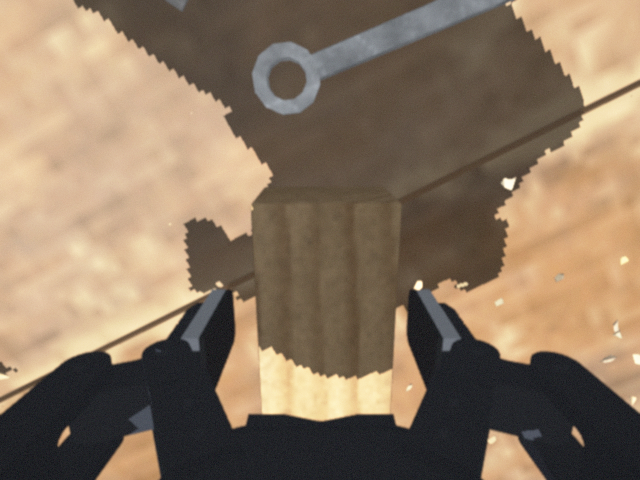

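```bash
python3 -m inch '{"dp":[[0,0,0],[0,0,0],[0,0,0],[0,0,0],[0,0,0],[0,0,0.004],[0,0,0.02],[0,0,0.04],[0,0,0.06],[0,0,0.06]],"spin":[0,0,0,0,0,0,0,0,0,0],"jaw":[0.058,0.05,0.044,0.042,0.042,0.042,0.042,0.042,0.042,0.042]}' 40
python3 - <<'E'
from h import *
cam("wrist");w=cam("wrist","w25.png");t=cam("side");grid(t,220,160,320,260,7,'s25.png');print(r.observe()["ee_pos"],r.observe()["eef_rot"],r.observe()["width"])
E
```

```text
time: 23.15
ee_pos: [0.4454, 0.2415, 0.0479]
eef_rot: [0.854, 0.521, 0.005, -0.005]
contact_force: [0.8, 0.2, -1.1]
width: 0.572
[0.44287055 0.24018817 0.04498638] [ 0.85367116  0.52077895  0.00168443 -0.00565679] 0.5740354739815212
```

View pics/s25.png

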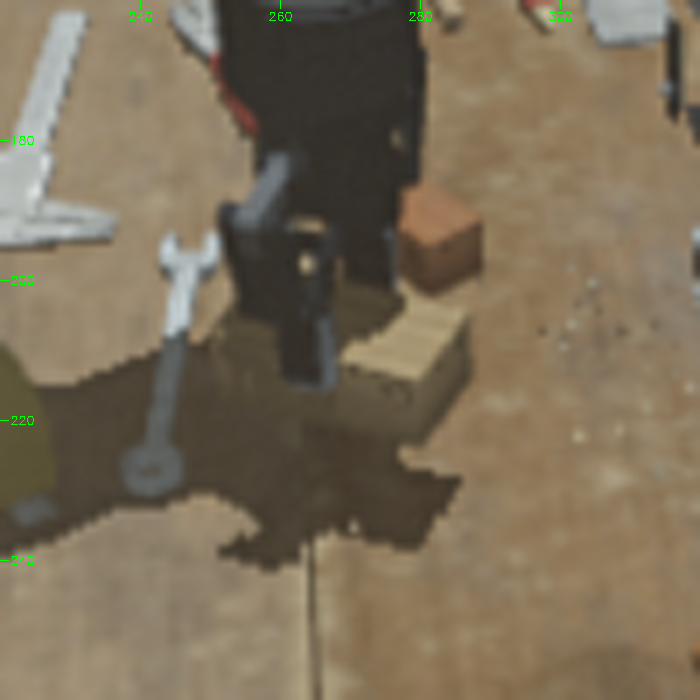

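View pics/w25.png

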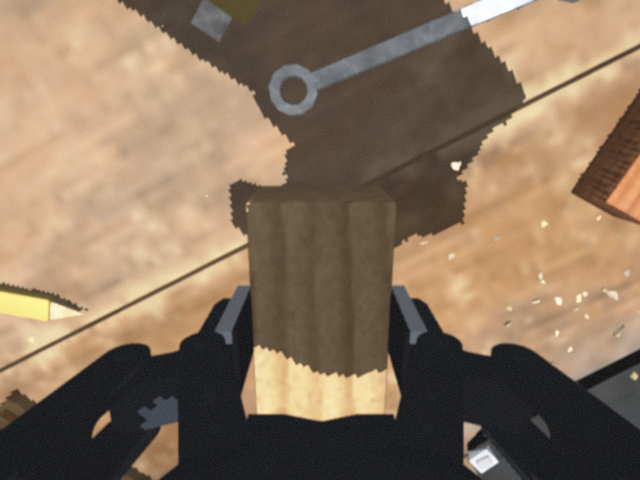

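```bash
python3 -m inch '{"dp":[[0.012,-0.035,0.02],[0.024,-0.07,0.03],[0.036,-0.105,0.03],[0.048,-0.14,0.03],[0.06,-0.175,0.03],[0.072,-0.21,0.03],[0.084,-0.245,0.03],[0.096,-0.28,0.03],[0.102,-0.3,0.03],[0.102,-0.3,0.03],[0.102,-0.3,0.03]],"spin":[5,10,15,20,25,30,35,40,46.9,46.9,46.9],"jaw":[0.042,0.042,0.042,0.042,0.042,0.042,0.042,0.042,0.042,0.042,0.042]}'
python3 - <<'E'
from h import *
cam("wrist");w=cam("wrist","w26.png");t=cam("side");grid(t,260,240,360,340,6,'s26.png');q=r.observe()["eef_rot"];print(r.observe()["ee_pos"],q,np.degrees(2*np.arctan2(q[1],q[0])),r.observe()["width"])
E
```

```text
time: 24.4
ee_pos: [0.5436, -0.0598, 0.0736]
eef_rot: [0.577, 0.817, -0.001, -0.007]
contact_force: [0.4, 0.0, -0.7]
width: 0.575
[ 0.54387991 -0.05870805  0.07437793] [ 0.57574236  0.81760306 -0.00098308 -0.00670829] 109.69487215822123 0.5720415090153185
```

View pics/w26.png

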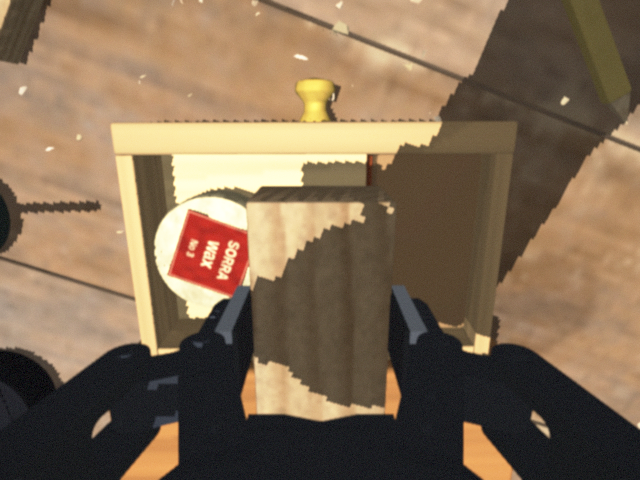

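View pics/s26.png

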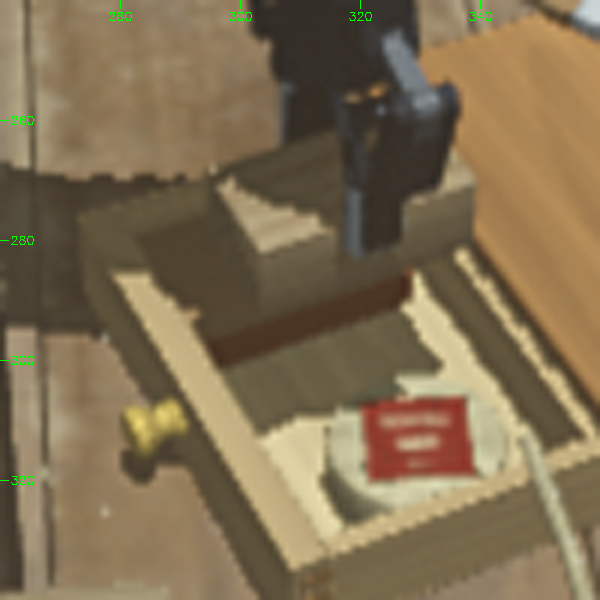

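Run:
```python
from h import *
np.set_printoptions(precision=1,suppress=True)
w=cam("wrist");grid(w,100,100,540,360,1,"x.png");c=w["frame"][110:350,110:530,::-1];grid(w,230,130,410,230,4,"w26b.png")
print("cam",todr(-(cv2.Rodrigues(np.array(w["rvec"]))[0].T@np.array(w["tvec"]).ravel()))*1000)
B=r.observe()["ee_pos"][2]+.0142
for n,uv,z in [("block top corners",[(248,201),(394,201)],B+.035),("block bot",[(253,187),(385,187)],B),("front in",[(150,154),(490,152)],.046),("front out",[(112,123),(518,121)],.046),("wall in -y",[(137,200),(141,250)],.045),("wall in +y",[(489,200),(484,250)],.045),("sand edge top",[(375,158),(374,185)],.037),("tin",[(206.5,250)],.035),("tcp",[],0)]:
    if uv: print(n,(todr(pix2w(w,uv,z))*1000).tolist())
print(todr(r.observe()["ee_pos"])*1000)
```

```text
cam [[-66.6   4.7]]
block top corners [[-42.41986549445282, -17.730762636967352], [-42.241237282524274, 29.983758140687975]]
block bot [[-41.57508046313892, -21.5689234040309], [-41.390776637096764, 32.96442048562592]]
front in [[-51.98844387881965, -80.04629419459508], [-52.55349562968584, 93.60795621557499]]
front out [[-67.21030819690993, -97.11243066803594], [-67.81224935480903, 105.99113462727927]]
wall in -y [[-28.09532965884719, -90.08898393927944], [-0.40150626308545095, -91.41050110511209]]
wall in +y [[-27.40216986874494, 96.37207526744173], [0.5535927712792729, 96.77694330929731]]
sand edge top [[-48.93177704076253, 36.00907677986077], [-34.41234038974703, 35.97661780523002]]
tin [[3.01304895251717, -58.68153666088322]]
[[1.4 5.6]]
```

View pics/w26b.png

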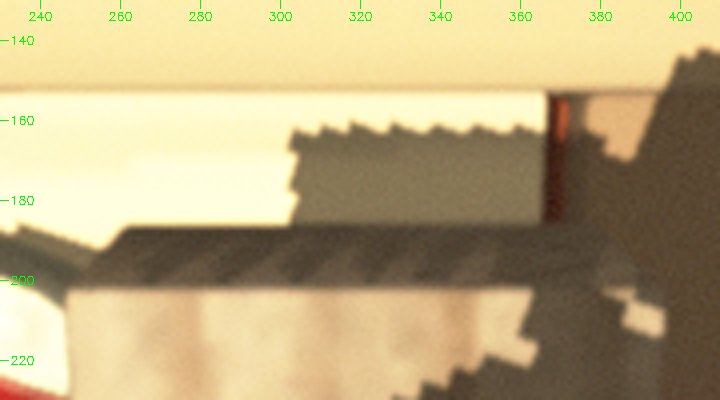

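```bash
python3 -m inch '{"dp":[[0.0006,0.0013,-0.015],[0.0006,0.0013,-0.03],[0.0006,0.0013,-0.04],[0.0006,0.0013,-0.05],[0.0006,0.0013,-0.056],[0.0006,0.0013,-0.056],[0.0006,0.0013,-0.056]],"spin":[0,0,0,0,0,0,0],"jaw":[0.042,0.042,0.042,0.042,0.042,0.042,0.042]}'
python3 - <<'E'
from h import *
cam("wrist");w=cam("wrist","w27.png");t=cam("side");grid(t,260,240,360,340,6,'s27.png');q=r.observe()["eef_rot"];print(r.observe()["ee_pos"],todr(r.observe()["ee_pos"]),r.observe()["contact_force"])
E
```

```text
time: 25.3
ee_pos: [0.5449, -0.0574, 0.0188]
eef_rot: [0.576, 0.818, -0.001, -0.006]
contact_force: [-0.2, -0.0, -0.2]
width: 0.567
[ 0.54534697 -0.05749044  0.01920271] [[0.00294925 0.00628192]] [-0.6888463   0.15666282  0.22208658]
```

View pics/w27.png

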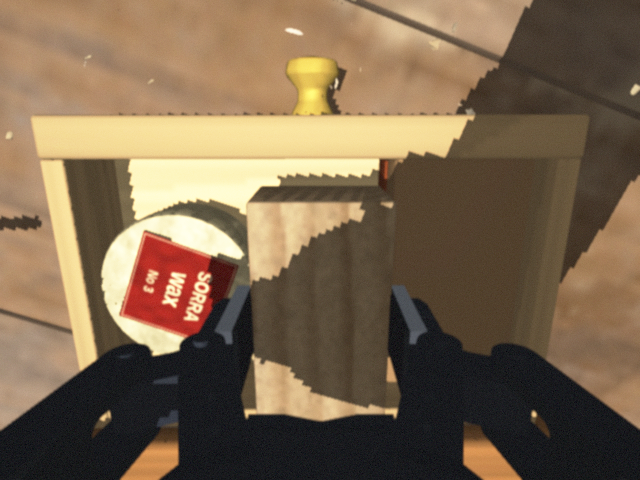

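View pics/s27.png

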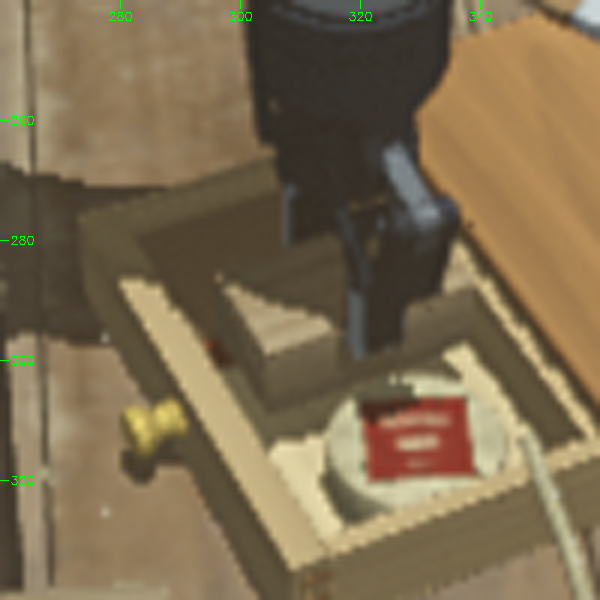

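Run:
```python
from h import *
np.set_printoptions(precision=1,suppress=True)
w=cam("wrist");grid(w,90,140,410,360,2,"w27b.png",20)
B=r.observe()["ee_pos"][2]+.0142;print(B)
for n,uv,z in [("block top corners",[(248,203),(395,203)],B+.035),("front in",[(150,159),(490,157)],.046),("wall in -y",[(68,180),(75,220)],.045),("wall in +y",[(573,180),(566,220)],.045),("sand edge top",[(395,165)],.037),("tin",[(178.5,284)],.035),("tin L",[(102,290)],.035)]:
    if uv: print(n,(todr(pix2w(w,uv,z))*1000).tolist())
```

```text
0.0333530936019248
block top corners [[-40.00818597024833, -17.139525935625095], [-39.84616674362255, 31.049753647460005]]
front in [[-52.36604973159189, -56.730944115645876], [-52.809256662441236, 70.39109437065922]]
wall in -y [[-44.48738293242948, -89.10042138774311], [-28.857081791879462, -89.09445030274378]]
wall in +y [[-43.9438139021609, 103.85307718273056], [-28.128646744686673, 103.79897763146128]]
sand edge top [[-49.00706717076798, 36.61735431798276]]
tin [[2.500053794894666, -55.25931707579855]]
tin L [[5.150662743272572, -88.95268380501886]]
```

View pics/w27b.png

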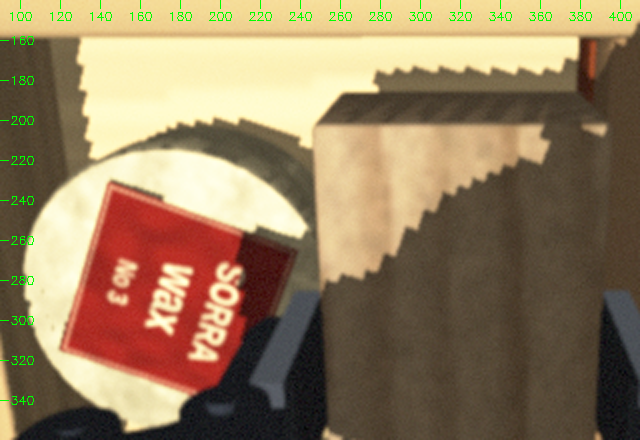

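```bash
python3 -m inch '{"dp":[[-0.0003,0.001,0],[-0.0003,0.001,-0.004],[-0.0003,0.001,-0.008],[-0.0003,0.001,-0.012],[-0.0003,0.001,-0.012]],"spin":[0,0,0,0,0],"jaw":[0.042,0.042,0.042,0.042,0.042]}'
python3 - <<'E'
from h import *
cam("wrist");w=cam("wrist","w28.png");t=cam("side");grid(t,260,240,360,340,6,'s28.png');q=r.observe()["eef_rot"];print(r.observe()["ee_pos"],todr(r.observe()["ee_pos"]),r.observe()["contact_force"])
E
```

```text
time: 26.0
ee_pos: [0.5441, -0.0564, 0.0062]
eef_rot: [0.576, 0.818, -0.001, -0.007]
contact_force: [-0.5, 0.5, -1.9]
width: 0.574
[ 0.54492214 -0.05649971  0.00704672] [[0.00288513 0.00735799]] [-1.13838403  0.1710404  -1.96124104]
```

View pics/w28.png

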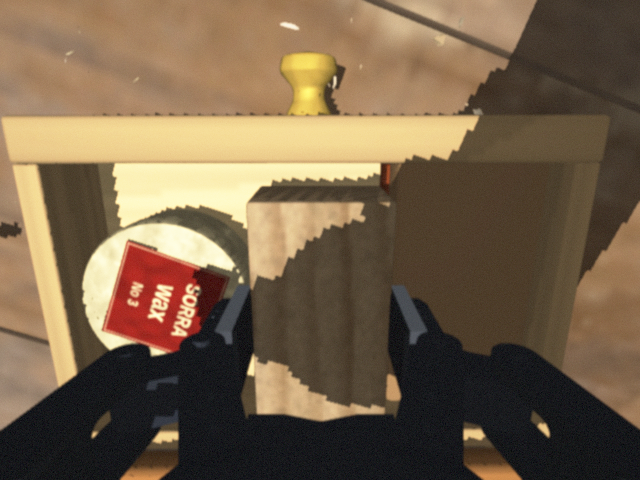

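View pics/s28.png

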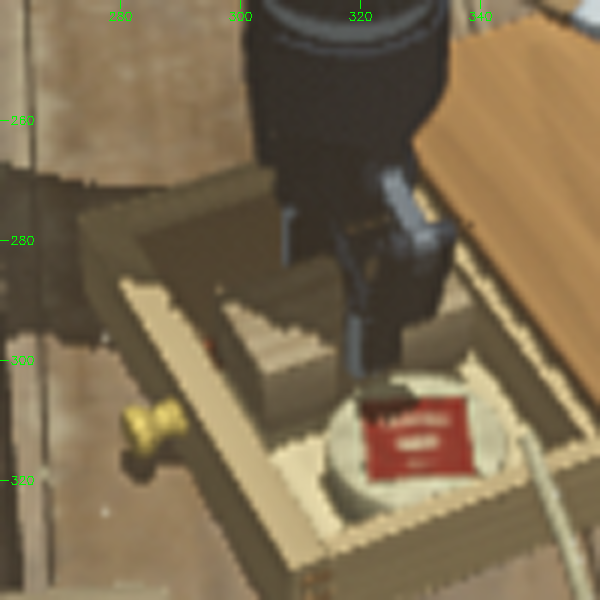

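```bash
python3 -m inch '{"dp":[[0,0,-0.002],[0,0,-0.004],[0,0,-0.006],[0,0,-0.006]],"spin":[0,0,0,0],"jaw":[0.042,0.042,0.042,0.042]}'
python3 - <<'E'
from h import *
for i in range(3):
    w=cam("wrist");print(r.observe()["ee_pos"],todr(r.observe()["ee_pos"]),r.observe()["contact_force"])
w=cam("wrist","w29.png");t=cam("side");grid(t,260,240,360,340,6,'s29.png')
E
```

```text
time: 26.55
ee_pos: [0.5449, -0.0565, 0.001]
eef_rot: [0.576, 0.818, -0.001, -0.006]
contact_force: [-0.4, -0.1, -0.4]
width: 0.573
[ 0.54492106 -0.05648363  0.00098026] [[0.00288957 0.00737348]] [ 0.03645722  1.00208409 -1.31962093]
[ 0.54489106 -0.05649947  0.00098896] [[0.00285598 0.00736874]] [-0.88802208 -0.09489418 -1.93084746]
[ 0.54487325 -0.05652029  0.00097403] [[0.00283216 0.00735519]] [ 0.66219883  0.26097108 -0.4656496 ]
```

View pics/w29.png

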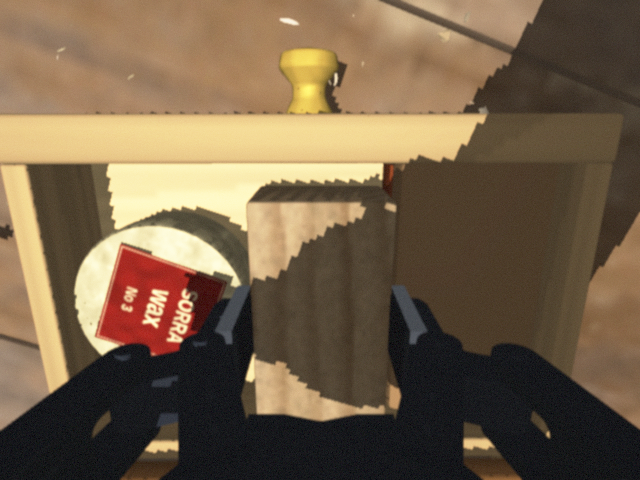

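View pics/s29.png

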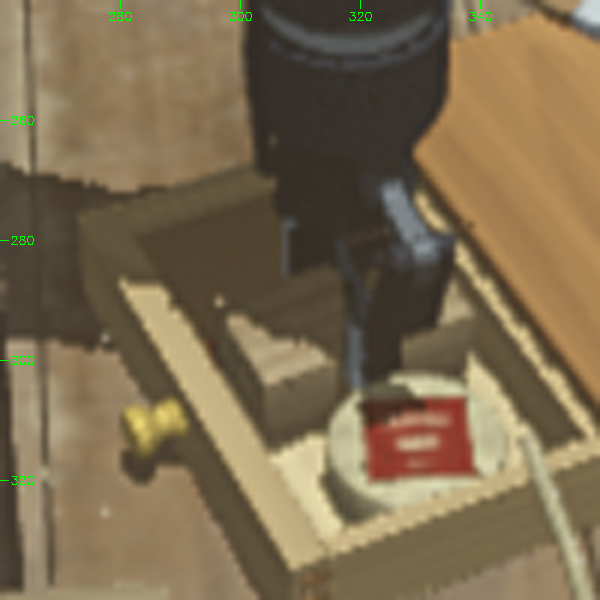

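```bash
python3 -m inch '{"dp":[[0,0,-0.002],[0,0,-0.003],[0,0,-0.003]],"spin":[0,0,0],"jaw":[0.042,0.042,0.042]}'; python3 -c "
from h import *
w=cam('wrist');print(r.observe()['ee_pos'],r.observe()['contact_force'])"
```

```text
time: 27.1
ee_pos: [0.5476, -0.0563, 0.0006]
eef_rot: [0.576, 0.818, 0.001, -0.004]
contact_force: [-0.3, 0.4, 13.8]
width: 0.576
[ 0.54760332 -0.05628429  0.00067197] [-0.92141419  0.02262094 12.99538462]
```

```bash
python3 -m inch '{"dp":[[-0.002,0,0.001],[-0.002,0,0.001],[-0.002,0,0.001],[-0.002,0,0.001],[-0.002,0,0.001],[-0.002,0,0.02],[-0.002,0,0.06],[-0.002,0,0.09],[-0.002,0,0.1],[-0.002,0,0.1]],"spin":[0,0,0,0,0,0,0,0,0,0],"jaw":[0.05,0.058,0.062,0.062,0.062,0.062,0.062,0.062,0.062,0.062]}'
python3 - <<'E'
from h import *
w=cam("wrist","w30.png");t=cam("side");grid(t,260,240,360,340,6,'s30.png')
E
```

```text
time: 28.15
ee_pos: [0.547, -0.0565, 0.102]
eef_rot: [0.576, 0.818, 0.002, -0.003]
contact_force: [1.2, 0.1, -0.1]
width: 0.727
```

View pics/w30.png

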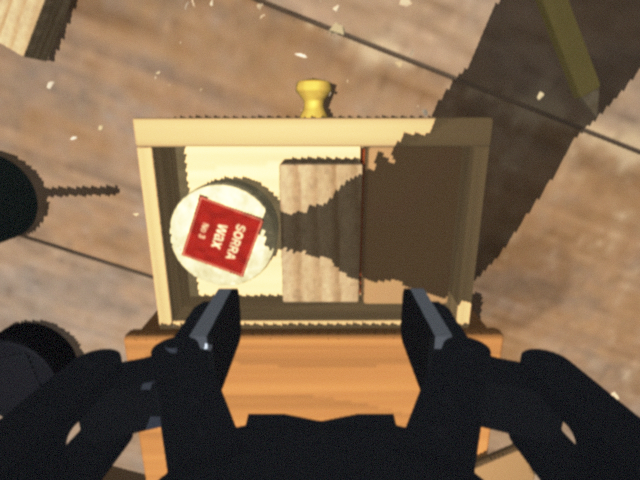

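View pics/s30.png

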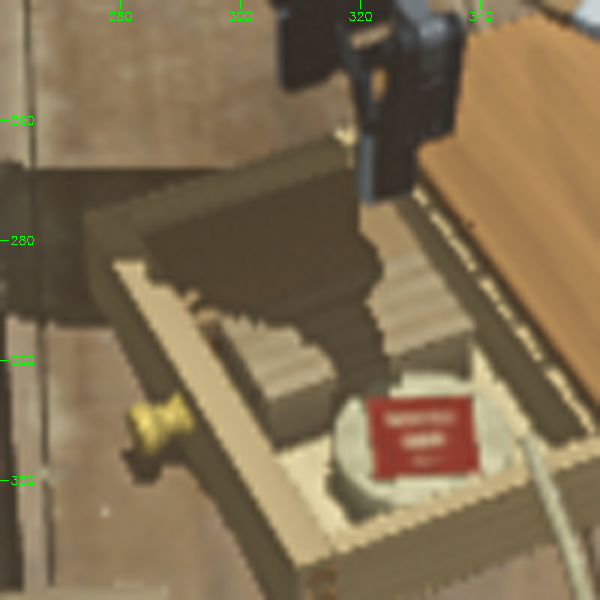

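```bash
python3 -m inch '{"dp":[[-0.03,-0.012,0.01],[-0.06,-0.024,0.01],[-0.09,-0.036,0.01],[-0.12,-0.048,0.01],[-0.134,-0.053,0.01],[-0.134,-0.053,0.01]],"spin":[0,0,0,0,0,0],"jaw":[0.05,0.04,0.03,0.02,0.01,0]}'
python3 - <<'E'
from h import *
cam("wrist");w=cam("wrist","w31.png");t=cam("side");grid(t,260,240,360,340,7,'s31.png');print(r.observe()["ee_pos"],todr(r.observe()["ee_pos"]));t=cam("top","t31.png")
E
```

```text
time: 28.85
ee_pos: [0.4077, -0.1091, 0.1081]
eef_rot: [0.576, 0.817, 0.0, -0.007]
contact_force: [1.4, -0.6, 0.2]
width: 0.001
[ 0.41212285 -0.10912113  0.10923484] [[-0.13988803  0.00283166]]
```

View pics/w31.png

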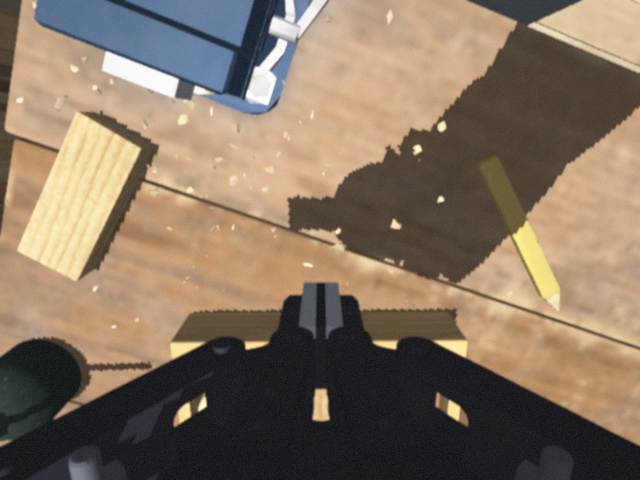

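View pics/s31.png

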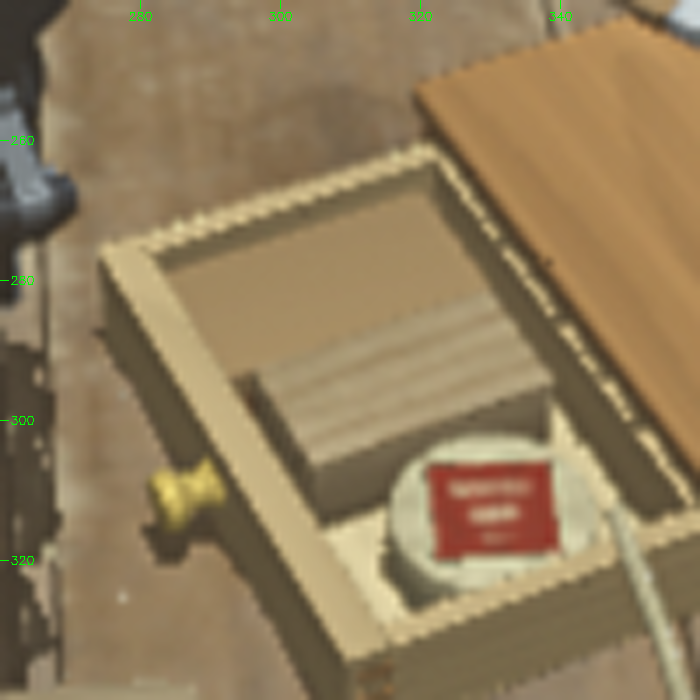

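View pics/t31.png

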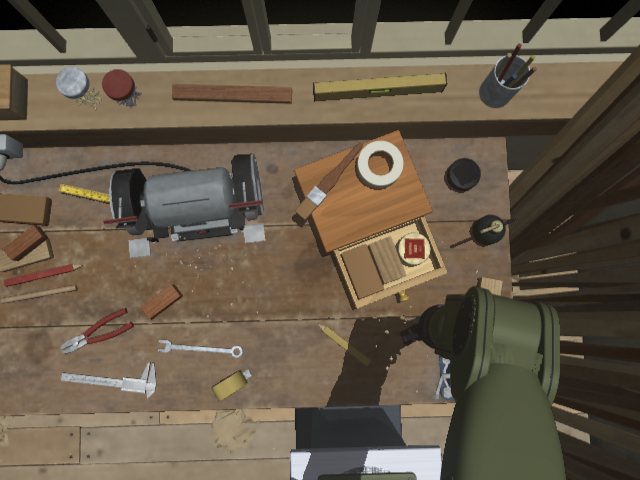

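Run:
```python
from h import *
np.set_printoptions(precision=4,suppress=True)
s=cam("side");grid(s,290,280,350,325,12,"s32.png",10);t=cam("top");grid(t,340,220,450,300,7,"t32.png",10)
b=pix2w(s,[(305.8,315.3)],.007)[0];print(todr(b)*1000)
for z in (.042,.050): print(z,w2pix(s,[[b[0],b[1],z]]))
```

```text
[[-37.9411 -17.3514]]
0.042 [[305.6395 305.1267]]
0.05 [[305.6018 302.7438]]
```

View pics/s32.png

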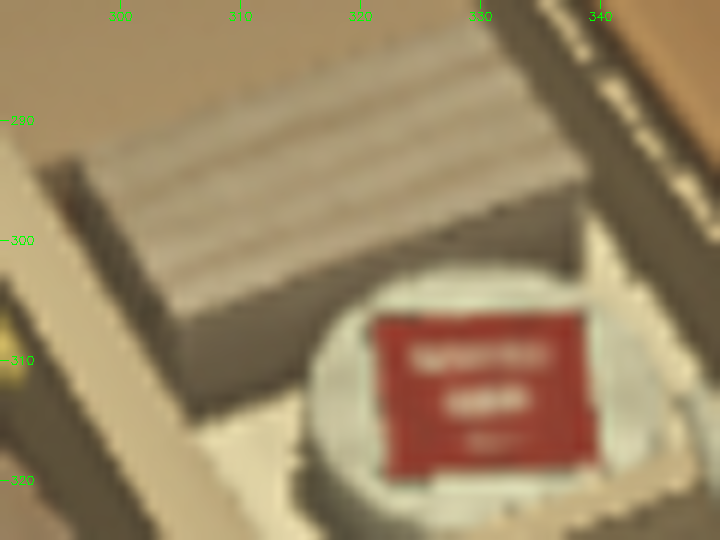

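View pics/t32.png

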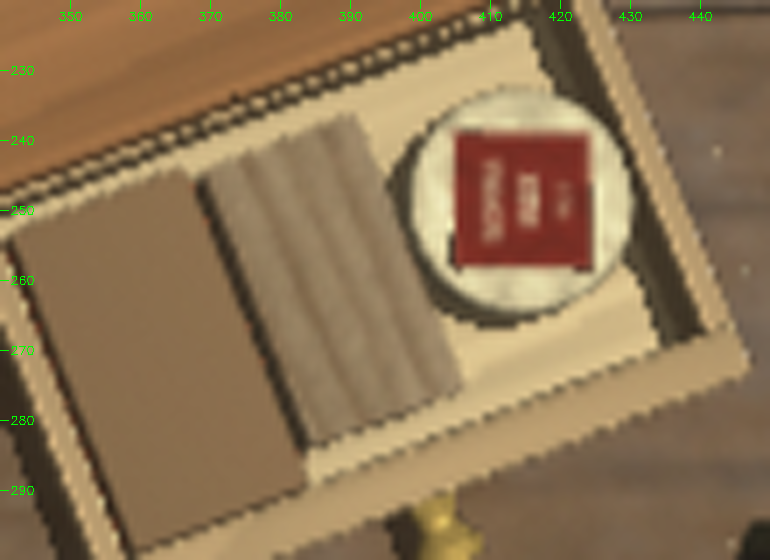

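```bash
python3 -m inch '{"dp":[[0,0.001,-0.04],[0,0.001,-0.08],[0,0.001,-0.11],[0,0.001,-0.125],[0,0.001,-0.125],[0,0.001,-0.125]],"spin":[0,0,0,0,0,0],"jaw":[0,0,0,0,0,0]}'
python3 - <<'E'
from h import *
cam("wrist");w=cam("wrist","w33.png");t=cam("side");grid(t,240,240,340,340,7,'s33.png');o=r.observe();print(o["ee_pos"],todr(o["ee_pos"]),o["contact_force"])
t=cam("top");grid(t,340,220,460,340,6,'t33.png')
E
```

```text
time: 29.75
ee_pos: [0.4128, -0.1079, -0.0155]
eef_rot: [0.575, 0.818, 0.001, -0.005]
contact_force: [0.2, 0.1, 0.4]
width: 0.0
[ 0.41368428 -0.10830915 -0.01452569] [[-0.13814386  0.00306672]] [-0.88259045 -0.3912308   0.18070783]
```

View pics/s33.png

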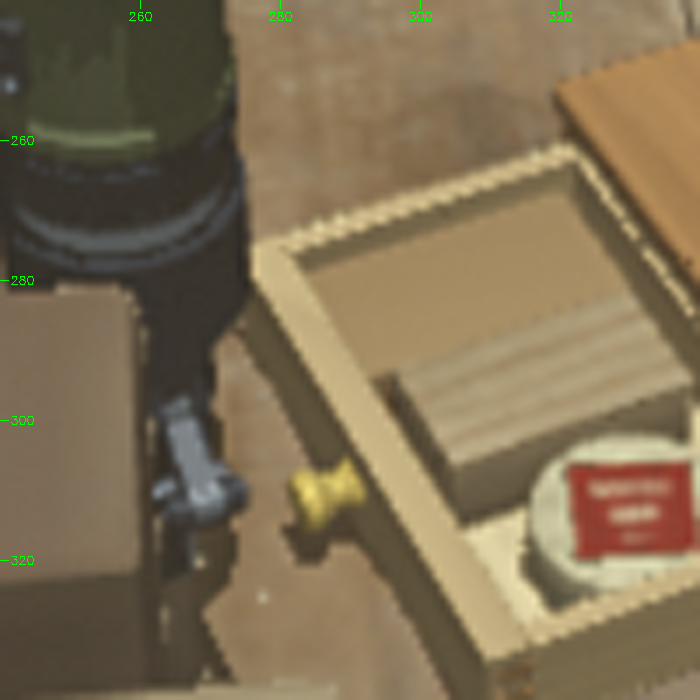

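View pics/t33.png

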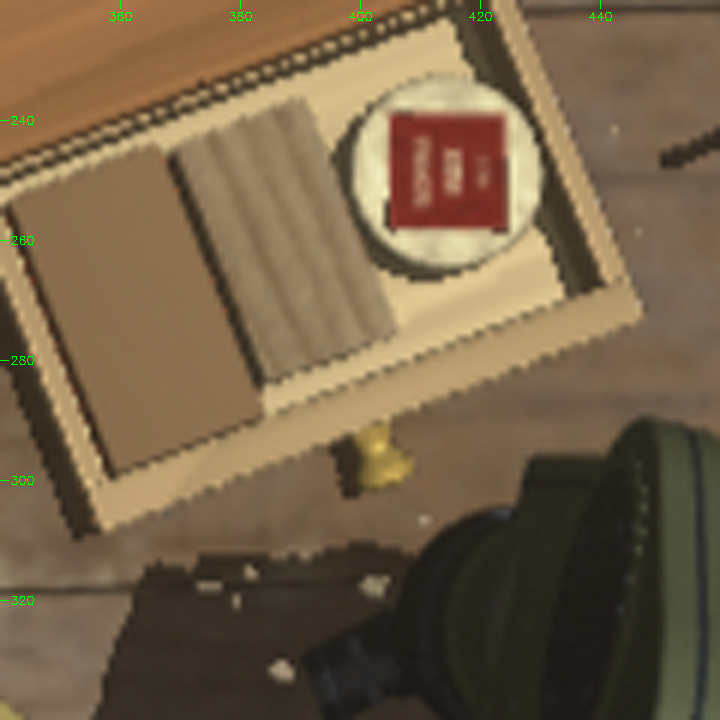

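```bash
python3 -m inch '{"dp":[[0.0094,0.0034,0],[0.0188,0.0067,0],[0.0245,0.0087,0],[0.0302,0.0107,0],[0.0358,0.0127,0],[0.0415,0.0148,0],[0.0471,0.0168,0],[0.0528,0.0188,0],[0.0584,0.0208,0],[0.0641,0.0228,0],[0.0697,0.0248,0],[0.0697,0.0248,0]],"spin":[0,0,0,0,0,0,0,0,0,0,0,0],"jaw":[0,0,0,0,0,0,0,0,0,0,0,0]}'
python3 - <<'E'
from h import *
cam("wrist");w=cam("wrist","w34.png");t=cam("side");grid(t,250,240,350,340,7,'s34.png');o=r.observe();print(o["ee_pos"],todr(o["ee_pos"]),o["contact_force"])
E
```

```text
time: 31.15
ee_pos: [0.4851, -0.0832, -0.0144]
eef_rot: [0.575, 0.818, 0.002, -0.003]
contact_force: [-0.2, 0.5, -0.0]
width: 0.002
[ 0.48379337 -0.08342077 -0.01439319] [[-0.06374893  0.00273511]] [ 0.0347613  -0.16299001 -0.40600381]
```

View pics/s34.png

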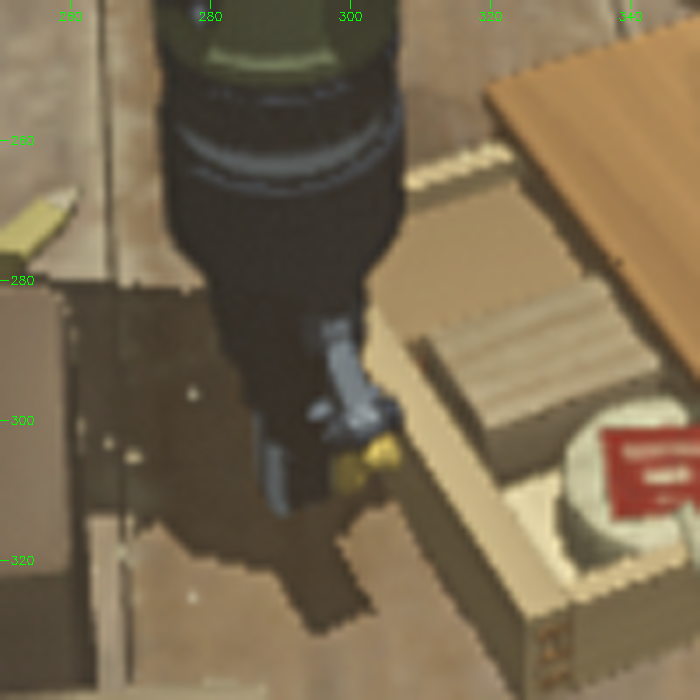

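View pics/w34.png

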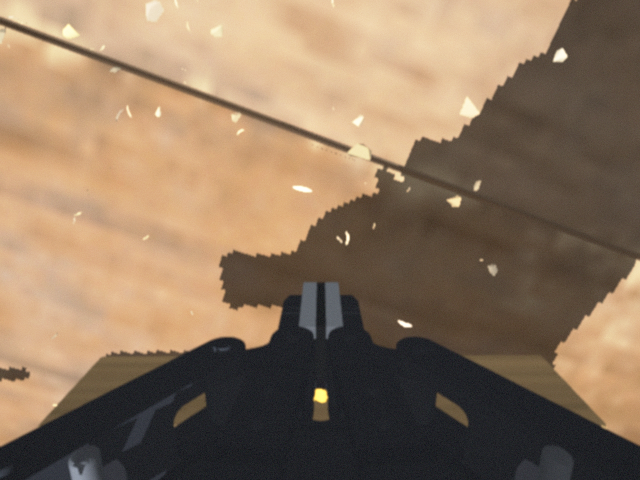

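```bash
python3 -m inch '{"dp":[[0.0047,0.0017,0],[0.0094,0.0034,0],[0.0151,0.0054,0],[0.0207,0.0074,0],[0.0264,0.0094,0],[0.032,0.0114,0],[0.0377,0.0134,0],[0.0433,0.0154,0],[0.049,0.0174,0],[0.0546,0.0194,0],[0.0584,0.0208,0],[0.0584,0.0208,0]],"spin":[0,0,0,0,0,0,0,0,0,0,0,0],"jaw":[0,0,0,0,0,0,0,0,0,0,0,0]}'
python3 - <<'E'
from h import *
cam("wrist");t=cam("side");grid(t,250,240,350,340,7,'s35.png');o=r.observe();print(o["ee_pos"],todr(o["ee_pos"]),o["contact_force"])
E
```

```text
time: 32.5
ee_pos: [0.5439, -0.0626, -0.0141]
eef_rot: [0.575, 0.818, 0.002, -0.002]
contact_force: [-0.8, 0.1, 0.4]
width: 0.0
[ 0.54333191 -0.06277867 -0.01409208] [[-0.000738    0.00198891]] [ 0.13900197  0.06185845 -0.26884113]
```

View pics/s35.png

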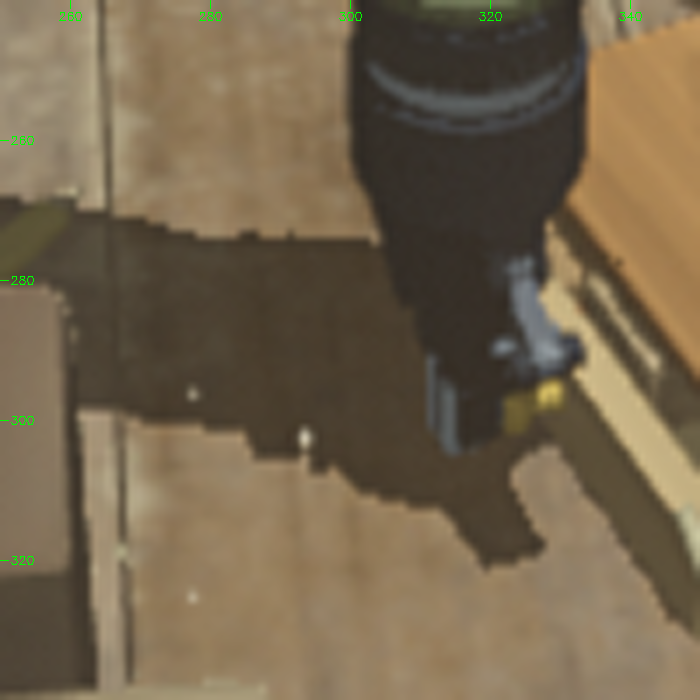

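```bash
python3 -m inch '{"dp":[[0.0047,0.0017,0],[0.0094,0.0034,0],[0.0141,0.005,0],[0.0188,0.0067,0],[0.0226,0.008,0],[0.0254,0.009,0],[0.0254,0.009,0]],"spin":[0,0,0,0,0,0,0],"jaw":[0,0,0,0,0,0,0]}'
python3 - <<'E'
from h import *
cam("wrist");t=cam("side");grid(t,270,230,370,330,7,'s36.png');o=r.observe();print(o["ee_pos"],todr(o["ee_pos"]),o["contact_force"])
E
```

```text
time: 33.3
ee_pos: [0.5698, -0.0536, -0.014]
eef_rot: [0.575, 0.818, 0.003, -0.002]
contact_force: [-0.4, -0.2, 0.2]
width: -0.002
[ 0.56970028 -0.05382025 -0.01385891] [[0.02710605 0.00148574]] [ 0.96452076 -0.39812206 -0.10118739]
```

View pics/s36.png

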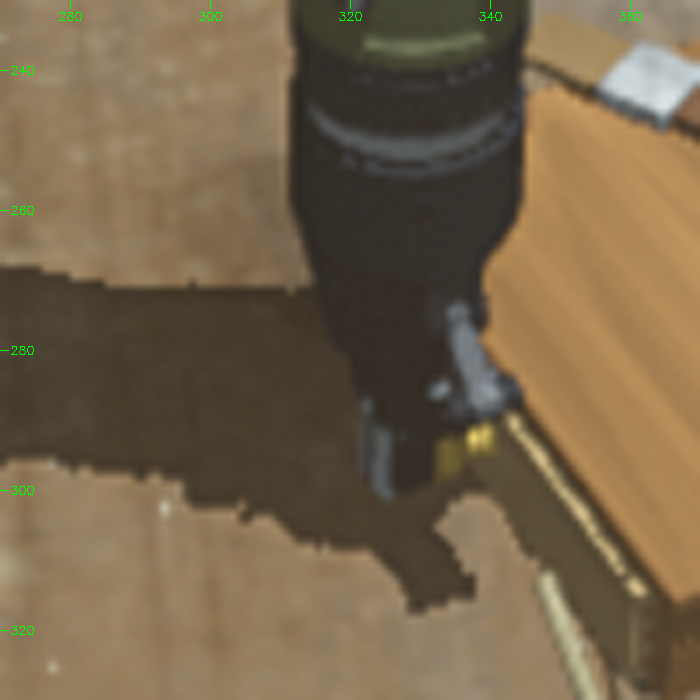

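```bash
python3 -m inch '{"dp":[[0.0019,0.0007,0],[0.0038,0.0013,0],[0.0057,0.002,0],[0.0066,0.0023,0],[0.0066,0.0023,0]],"spin":[0,0,0,0,0],"jaw":[0,0,0,0,0]}'
python3 - <<'E'
from h import *
cam("wrist");t=cam("side");grid(t,310,250,370,330,8,'s37.png');o=r.observe();print(o["ee_pos"],todr(o["ee_pos"]),o["contact_force"])
E
```

```text
time: 33.9
ee_pos: [0.5764, -0.0515, -0.0139]
eef_rot: [0.575, 0.818, 0.003, -0.001]
contact_force: [-1.0, 0.7, -0.1]
width: -0.001
[ 0.57638479 -0.05148296 -0.01385853] [[0.0341871  0.00142056]] [-0.41936492 -0.85201016 -0.54205182]
```

View pics/s37.png

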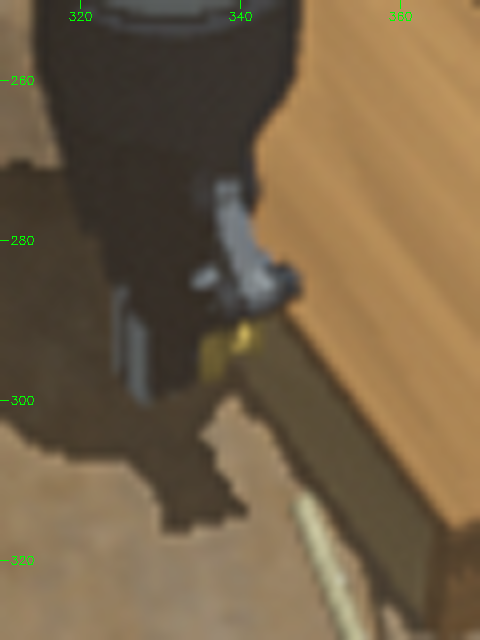

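```bash
python3 -m inch '{"dp":[[0.0014,0.0005,0],[0.0028,0.001,0],[0.0042,0.0015,0],[0.0042,0.0015,0]],"spin":[0,0,0,0],"jaw":[0,0,0,0]}'
python3 - <<'E'
from h import *
cam("wrist");o=r.observe();print(o["ee_pos"],todr(o["ee_pos"]),o["contact_force"])
E
```

```text
time: 34.4
ee_pos: [0.5763, -0.0513, -0.0143]
eef_rot: [0.575, 0.818, -0.001, -0.004]
contact_force: [-8.5, -4.3, 6.5]
width: 0.001
[ 0.57638606 -0.05133854 -0.01424958] [[0.03423722 0.001556  ]] [-9.2264266 -4.3251234  6.3763498]
```

```bash
python3 -m inch '{"dp":[[-0.0094,-0.0034,0],[-0.03,-0.011,0],[-0.055,-0.02,0.02],[-0.08,-0.03,0.06],[-0.11,-0.06,0.1],[-0.13,-0.1,0.14],[-0.14,-0.14,0.15],[-0.14,-0.18,0.15],[-0.14,-0.18,0.15]],"spin":[0,0,0,0,0,0,0,0,0],"jaw":[0,0,0,0,0,0,0,0,0]}'
python3 - <<'E'
from h import *
np.set_printoptions(precision=1,suppress=True)
t=cam("side");grid(t,270,230,410,340,5,'s38.png');w=cam("top");grid(w,300,140,460,300,4,'t38.png');cam("top","t38f.png")
E
```

```text
time: 35.35
ee_pos: [0.4382, -0.2374, 0.1378]
eef_rot: [0.578, 0.816, -0.001, 0.001]
contact_force: [-0.2, -0.1, 0.5]
width: 0.0
```

View pics/s38.png

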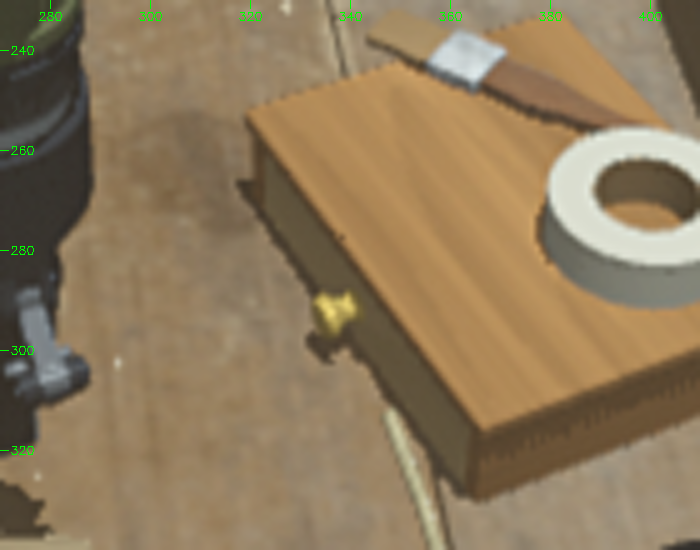

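View pics/t38.png

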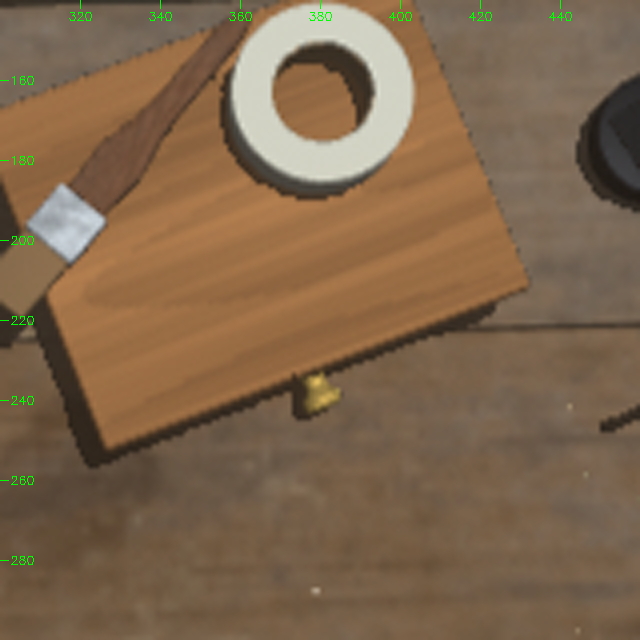

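View pics/t38f.png

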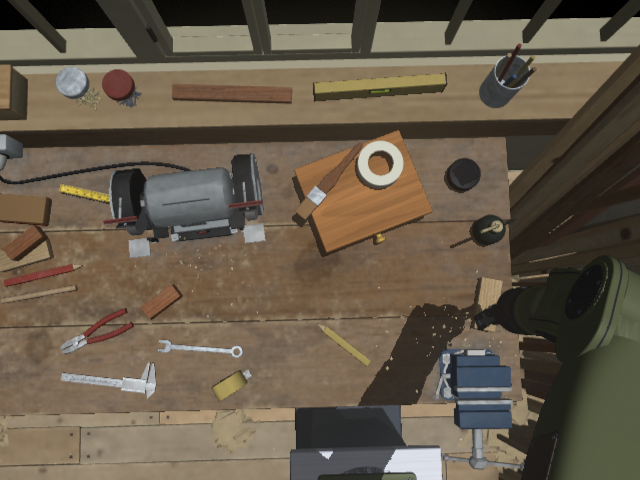

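Run:
```python
from h import *
np.set_printoptions(precision=1,suppress=True)
import cv2
a=dict(cam("top"))
def knob(f,box):
    x0,y0,x1,y1=box;h=cv2.cvtColor(f,cv2.COLOR_RGB2HSV)[y0:y1,x0:x1];m=(h[...,0]>18)&(h[...,0]<32)&(h[...,1]>140)&(h[...,2]>120)
    ys,xs=np.nonzero(m);return xs.mean()+x0,ys.mean()+y0,len(xs)
f0=cv2.imread("pics/top0.png")[:,:,::-1].copy()
k0=knob(f0,(390,290,420,312));k1=knob(a["frame"],(370,225,395,250));print(k0,k1)
d=todr(pix2w(a,[k0[:2],k1[:2]],.025))*1000;print(d,d[1]-d[0])
```

```text
(np.float64(404.3658536585366), np.float64(298.609756097561), 41) (np.float64(379.7857142857143), np.float64(237.52380952380952), 42)
[[-86.    1.9]
 [ 53.9   1.7]] [139.9  -0.2]
```

Knob travel is 139.9 mm, so the drawer is fully shut. I'm handing in.

```bash
python3 -c "
from cell import r
print(r.observe()['time']); print(r.sign_off())"
```

```text
35.55
the job is handed in; nothing more can be done
None
```

The drawer is shut, with the tin, sanding block and backing block lying flat side by side inside it. I handed the job in at 35.6 s.

**What I did**
- I gripped the sanding block on edge and dragged it across until the tin was against its end wall.
- I tipped the sanding block flat the other way and slid it to the opposite end.
- I fetched the backing block from its place nearer the drawer on the left and lowered it into the middle slot, letting it drop the last 8 mm or so. A short contact of about 13 N came just before release, probably the fingertips on the tin or sanding block.
- I then pushed the drawer home by its knob.

**Last checks**
- **Contents:** Before closing, the side and top views showed all three flat. The backing block's top corner was within about 1 px (roughly 3 mm) of where it should be when resting on the floor. I couldn't see the contents after closing.
- **Closing:** The push met no noticeable force until the end stop, about 12 N in total. The drawer front is flush, and the knob travelled 139.9 mm by camera against an expected 137 to 140 mm.
- **Other offcuts:** The arm never touched either of them. They look unmoved in the last pictures, though the gripper partly hid the pale one and I didn't measure them again.

**What disagreed**
- The fingertips sat about 30 mm above the reported TCP, so my first tries at tipping the sanding block and at sliding it along passed over it without contact.
- The sanding block measured about 36 mm clear of its end at the start, more than the stated 22 to 31 mm.

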